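# Load a specimen and wheel it under the viewing head

## Task

Take the red specimen out of the white tray and set it upright and fully down in the round nest of the inspection stage's carriage. Then, with one fingertip on the stage's thumbwheel, roll the carriage along until its white pointer stands in line with the red line, under the viewing head: use only the wheel to move it, and press gently, never with more than 16 N. Leave the other specimens and the jar alone.

Things in the scene. Friction and masses are not known exactly. Their poses are not given: they have to be found in the camera images.
- red_specimen: Specimen to load: upright red resin cylinder, 30 mm diameter, 25 mm high, about 35 g, with a bright square of metal in its upper face; origin at the centre of its underside, z up. It stands in the tray at one of three places.
- green_specimen: Bystander: same shape and size as the red specimen, but green; stands in the tray; leave it alone.
- black_specimen: Bystander: same shape and size as the red specimen, but black; stands in the tray; leave it alone.
- jar: Bystander: small amber jar with black cap, 50 mm diameter, 55 mm high, origin at the centre of its underside; leave it alone.
- tray: Fixed white tray, 200 (x) by 80 (y) mm, walls 4 mm thick and 10 mm high, floor 5 mm thick; the specimens stand 62 mm apart along its x. Origin under its centre.
- stage: Fixed inspection stage, 205 (x) by 210 (y) mm. Origin at its underside, about the middle; z up; its y is the direction of carriage travel. A black deck, top 40 mm above the origin, covers x from -100 to -6 mm.
- red_line (a point): Middle of the red index line on the deck, 30 mm long along x; axes as the stage. The viewing head, a grey and blue cylinder 38 mm in diameter, hangs 57 mm further to the stage's +x, from 84 to 122 mm above the table, on a bracket that comes from +x.
- nest: Aluminium carriage plate (70 x 60 mm) with the round nest. Origin at the centre of the nest's floor, 48 mm above the table, where the specimen's underside goes: recess 36 mm diameter, 6 mm deep, outer diameter 44 mm. Axes as the stage. A white pointer on its front (-x) edge marks its centre line. Travels with the carriage.
- carriage (a joint): Carriage position along the stage's +y, in m: 0 at the loading end, 0.075 with the pointer at the red line, 0.095 at the far stop; starts at 0 to 0.02, stays where it is left. Geared to the thumbwheel: 1.5 mm for each mm the wheel's rim is rolled, in the same direction (top of the rim towards +y: carriage towards +y).
- wheel_slot (a point): Centre of the thumbwheel's slot at the level of the deck's top; fixed to the deck, axes as the stage. The grey ribbed wheel, 40 mm diameter, 12 mm wide, axle along x (it rolls along y), stands out of a slot 18 (x) by 52 (y) mm. Its top is 12 mm above the deck, but up to 5 mm higher or lower on each stage, which no reading tells: feel for it.
- slot_end (a point): Middle of the slot's +y end, 26 mm from its centre, at deck level. The wheel's rim is sprung on its hub: it gives 1 mm for each 4 N, down or along. Its rim drags with about 4 N, so a fingertip pressed too lightly (below about 6 N) slips; some slip always occurs, so judge by the carriage. A flat fingertip rolls it about the fingertip's length per stroke; lift, go back, repeat.
Mind the look-alikes: they are no part of the job. Of the things shaped like the red_specimen, the red one is meant.

How it is judged:
On the way, in this order (a step that is already met when the one before it is completed fails the run):
1. the red specimen stands fully down in the nest, released, with the carriage still at the loading end (below 0.03) (horizontal distance between red_specimen and nest below 0.005 m and z of red_specimen in the frame of nest between -0.0025 and 0.0025 m and angle between red_specimen's own z axis and vertical below 0.06 rad and value of joint carriage below 0.03 m and contact force between the fingers and red_specimen below 0.05 N), for 0.2 s.
2. the carriage has been rolled to the red line (0.075 within 2.5 mm) (value of joint carriage between 0.0725 and 0.0775 m), for 0.2 s.
At the end, for the whole second after the job is handed in: The carriage rests at 0.075 within 2.5 mm (pointer at the red line), the red specimen stands at rest in the nest, within 5 mm of its centre, its underside within 2.5 mm of the nest floor and upright within 0.06 rad, and the robot touches neither the stage nor the specimen (all of step 2 and horizontal distance between red_specimen and nest below 0.005 m and z of red_specimen in the frame of nest between -0.0025 and 0.0025 m and angle between red_specimen's own z axis and vertical below 0.06 rad and velocity of joint carriage between -0.004 and 0.004 m/s and linear speed of red_specimen below 0.02 m/s and contact force between the fingers and stage below 0.05 N and contact force between the fingers and red_specimen below 0.05 N).
It fails at once if more than 16 N between the robot and the stage (its wheel included) (contact force between any of the fingers, the arm and stage above 16 N or contact force between the fingers and thumbwheel_c0 above 16 N).
It fails at once if the red specimen is dropped or rammed onto the stage (more than 25 N between them) (contact force between red_specimen and stage above 25 N).
It fails at once if the carriage is moved by the specimen: it is touched while the carriage is away from the loading end (beyond 0.03) (value of joint carriage above 0.03 m and contact force between any of the fingers, the arm and red_specimen above 0.3 N).
It fails at once if the robot touches the carriage plate itself while it is away from the loading end (beyond 0.03) (value of joint carriage above 0.03 m and contact force between any of the fingers, the arm and nest above 0.3 N).
It fails at once if another specimen or the jar is moved more than 20 mm (distance of any of green_specimen, black_specimen, jar from where it was at the start of the episode above 0.02 m).
It also fails if it takes over 64 s, if anything falls off the work surface, if the arm or the gripper's body presses on something with over 40 N, if the wrist force passes 120 N, or if a joint passes its speed limit or range.

## Robot

A 6-joint arm with a two-finger parallel gripper is mounted at the origin on the work surface. World frame = base frame: x ahead of the robot, y to its left, z up, the work surface at z = 0. Lengths are in m, angles in rad, forces in N, time in s.
With the tool pointing down it reaches from about 0.3 to 0.875 m from the base axis. Payload 6.4 kg.
Tool frame: the origin (TCP) lies at the very end of the fingers, on their centre line; the grasp point (between the pads) lies tcp_to_grasp behind it (tcp_to_grasp is the distance from the TCP to the grasp point, in m); z points along the fingers, y is the direction in which the jaws open and shut (so a half turn about z gives the same grasp; the last joint's range is limited). The gripper opens to 85 mm and grips with 20 to 120 N. Pads are 22 mm wide; open, the fingers measure 114 mm over their backs; the gripper's body (76 mm by 85 mm) begins 54 mm behind the grasp point. The pads swing forward as they close: fully open they stand 13 mm farther back than shut.
Start: joints at [-1.458, 0.181, 1.607, -0, 1.354, -0.206], TCP at [0.18, -0.546, 0.231] pointing down, gripper open.
Joint ranges: [-2.99, 2.99], [-0.89, 2.07], [0.3, 2.58], [-1.14, 4.28], [0, 2.63], [-3.12, 3.12]. Speed limits (rad/s): [2.57, 2.57, 3.01, 3.14, 3.14, 3.14].

## Interface

Orientations are given as a unit quaternion [w, x, y, z].
In Python, from bench import get_obs, camera, hand_in, tcp_to_grasp gives the robot as it stands.
- The arm moves only by the shell command python3 -m inch 'ROWS' [OPENING]. ROWS is JSON, a list of rows, each an object with "delta_pos": the shift along the tool's x, y, z in cm, a list of three; "rotation": the turn, a rotation vector about the tool's x, y, z in rad, a list of three. In form: [{"delta_pos": [x, y, z], "rotation": [rx, ry, rz]}, ...]. A call has 1 to 10 rows; each row shifts and turns the commanded pose from where the row before left it, along the tool's axes as they then stand; what a row does not reach is not made up. A row lasts 1/10 s, in which the tool goes at most 50 mm and 8.59 degrees, less where a joint would pass 70% of its speed; a pose out of reach is approached as far as the arm can. A call is refused whole if a number of a shift passes 5 or a number of a turn 0.15, either way. A call with a gripper value outside its range is refused whole. OPENING is the finger opening in cm, from 0 to 8.54, set as the call begins (- or left out, the last holds). The fingers move at their own pace and stop on an object; the grip force is fixed at half the most. Time passes only in rows, so rows that do not move let the fingers close. It gives the time, the measured TCP pose, the force and the opening at its end, in the units of the state.
- get_obs(): the state, without advancing time (a new reading comes with each control period).
- camera(name): name is "side" or "top" or "wrist"; returns a dict with "color" (400x640x3 uint8, red, green, blue), "vfov" (degrees; the focal length in pixels is half the picture's height over the tangent of half this angle, whatever the lens; pixels are square), "cx", "cy" (the principal point, pixels), "eye" and "orientation" of the camera in the world; the wrist camera has in their place "T_tool_cam" (4x4, takes a point from camera to tool coordinates, whose origin is the TCP and whose axes are the flange's). Camera axes: x right, y down, z forward; pixel columns grow to the right and rows downward; lengths in m; the calibration is good to about 2 mm. A picture is of the moment at which its call begins: read the wrist's pose just before it. There is no depth.
- hand_in(): hands the job in, once; it reports no verdict.
The state is a dict: "time_s": time; "q": joint angles; "dq": joint speeds; "joint_efforts": joint torques, N m; "eef_pos": TCP position; "eef_rot": TCP orientation; "wrist_force": force on the tool from outside, world axes, zero at the start; "torque": the same for the moment, N m; "opening": opening from 0.0 (shut) to 1.0 (fully open).
Only numpy, scipy, OpenCV 4.12 (cv2) and the standard library are available. Lean on these libraries where they do the work, as an engineer would, in place of code of your own. Each camera call takes 0.05 s, during which the arm holds its last target.

## Working session

There is one attempt and no reset: what is moved stays moved. The work goes in short steps, Python scripts to look and compute and a shell command to move; the robot and the scene stay as the last step left them, time stands still between calls to the robot, and variables do not carry over. Pictures are saved under pics/ and viewed, and the job is handed in when it is done.

```bash
ls; mkdir -p pics; python3 - <<'E'
from bench import get_obs,camera,tcp_to_grasp
import cv2
print(get_obs(),tcp_to_grasp)
for n in ("side","top","wrist"):
    c=camera(n); cv2.imwrite(f"pics/{n}0.png",c["color"][:,:,::-1]); print({k:v for k,v in c.items() if k!="color"})
E
```

```text
pics
{'time_s': 0.0, 'q': array([-1.45829861e+00,  1.81524920e-01,  1.60799723e+00,  2.43162271e-05,
        1.35378235e+00, -2.06277055e-01]), 'dq': array([-0.00089383,  0.00087792,  0.00143555, -0.00104257, -0.00012926,
        0.00119722]), 'joint_efforts': array([-9.71272784e-04, -4.44869900e+01, -3.51342058e+01, -4.12843683e-04,
        9.06792877e-03, -3.62164826e-05]), 'eef_pos': array([ 0.1801816 , -0.54547252,  0.23039841]), 'eef_rot': array([-8.54428500e-04,  9.87324754e-01,  1.58710734e-01,  5.19770167e-05]), 'wrist_force': array([-0.2851568 , -0.79963528,  0.57558132]), 'torque': array([ 0.00265977,  0.04896737, -0.0108566 ]), 'opening': 1.007139101039705} 0.0187
{'vfov': 55.42022609115499, 'cx': 322.1545614040322, 'cy': 203.08605892950982, 'eye': array([ 0.27407201, -0.55811065,  0.64986136]), 'orientation': array([-0.34034389,  0.90501779, -0.23599512,  0.09703166])}
{'vfov': 53.87132208583408, 'cx': 317.175187387638, 'cy': 201.1176528850859, 'eye': array([ 0.47070803, -0.11066447,  0.96800788]), 'orientation': array([ 0.03069403, -0.69721278,  0.71596889, -0.01845987])}
{'vfov': 70.21743488532572, 'cx': 318.1989481032577, 'cy': 196.87625230153876, 'T_tool_cam': array([[-1.04735711e-03, -9.55158902e-01, -2.96091834e-01,
         7.57593681e-02],
       [ 9.99999449e-01, -1.02321738e-03, -2.36485220e-04,
         2.52454340e-04],
       [-7.70853463e-05, -2.96091918e-01,  9.55159447e-01,
        -1.43750796e-01],
       [ 0.00000000e+00,  0.00000000e+00,  0.00000000e+00,
         1.00000000e+00]])}
```

View pics/side0.png

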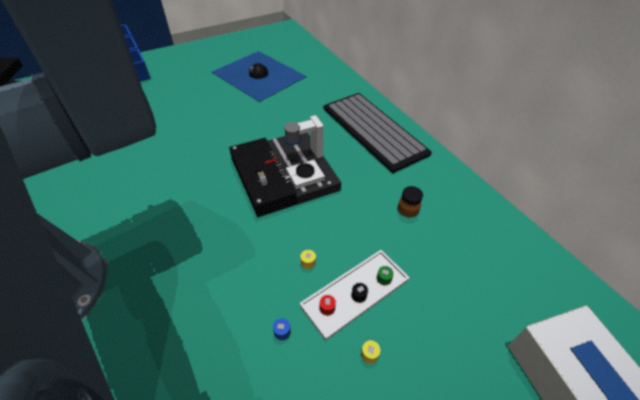

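View pics/top0.png

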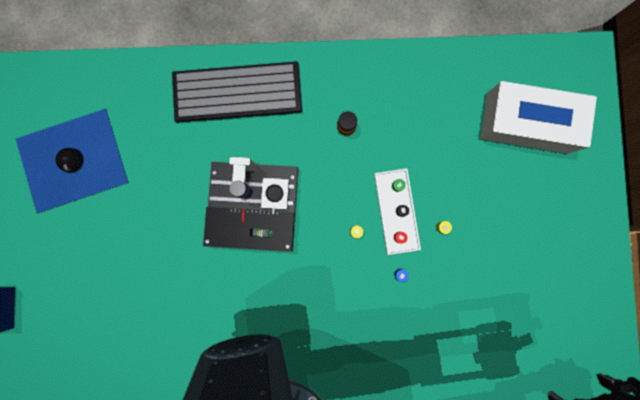

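View pics/wrist0.png

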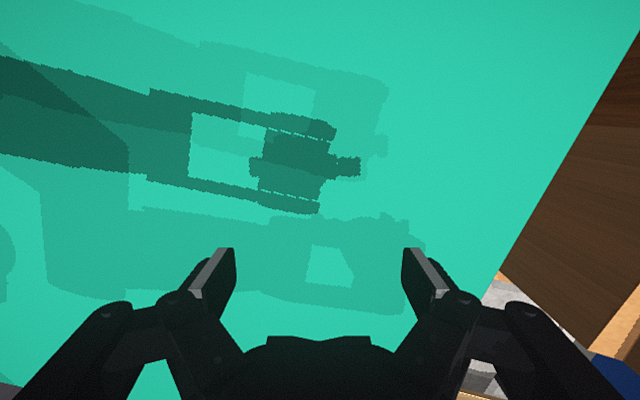

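```bash
cat > h.py <<'E'
import numpy as np,cv2
from scipy.spatial.transform import Rotation as R
from bench import get_obs,camera,tcp_to_grasp
def q2R(q): return R.from_quat([q[1],q[2],q[3],q[0]]).as_matrix()
class Cam:
    def __init__(s,n):
        o=get_obs(); s.o=o
        c=camera(n); s.im=c["color"][:,:,::-1].copy(); s.f=200/np.tan(np.radians(c["vfov"])/2); s.cx,s.cy=c["cx"],c["cy"]
        if n=="wrist":
            T=np.eye(4);T[:3,:3]=q2R(o["eef_rot"]);T[:3,3]=o["eef_pos"];T=T@c["T_tool_cam"];s.R=T[:3,:3];s.t=T[:3,3]
        else: s.R=q2R(c["orientation"]);s.t=c["eye"]
    def pt(s,u,v,z):
        d=s.R@np.array([(u-s.cx)/s.f,(v-s.cy)/s.f,1]); return s.t+d*(z-s.t[2])/d[2]
    def px(s,p):
        d=s.R.T@(np.array(p)-s.t); return s.cx+s.f*d[0]/d[2],s.cy+s.f*d[1]/d[2]
    def crop(s,name,u0,v0,u1,v1,k): cv2.imwrite(name,cv2.resize(s.im[v0:v1,u0:u1],None,fx=k,fy=k,interpolation=cv2.INTER_CUBIC))
def blobs(im,lo,hi,amin=20):
    h=cv2.cvtColor(im,cv2.COLOR_BGR2HSV); m=cv2.inRange(h,np.array(lo),np.array(hi))
    n,l,st,ce=cv2.connectedComponentsWithStats(m)
    return [(ce[i].round(1),st[i].tolist()) for i in range(1,n) if st[i][4]>=amin]
def tool(o,p):  # delta from current tcp to world p in tool axes, cm
    return (q2R(o["eef_rot"]).T@(np.array(p)-o["eef_pos"])*100).round(2)
E
python3 - <<'E'
from h import *
np.set_printoptions(precision=4,suppress=True)
t=Cam("top"); s=Cam("side")
t.crop("pics/t_stage.png",195,150,305,260,5); t.crop("pics/t_tray.png",340,160,460,290,4); s.crop("pics/s_stage.png",220,105,350,220,5)
for c,z in ((t,.03),(s,.03)):
    for lo,hi in (((0,150,80),(6,255,255)),((172,150,80),(179,255,255))):
        for b in blobs(c.im,lo,hi,5): print(b,c.pt(*b[0],z))
E
```

```text
(array([242.6, 215.5]), [242, 210, 3, 12, 24]) [0.5066 0.0839 0.03  ]
(array([400.4, 237.2]), [395, 232, 12, 11, 77]) [ 0.4454 -0.2898  0.03  ]
(array([270.2, 160.6]), [265, 159, 12, 4, 20]) [0.5099 0.0921 0.03  ]
(array([327.2, 305. ]), [320, 296, 15, 18, 178]) [ 0.4421 -0.2986  0.03  ]
```

```bash
sleep 1; ls pics
```

```text
s_stage.png
side0.png
t_stage.png
t_tray.png
top0.png
wrist0.png
```

View pics/t_stage.png

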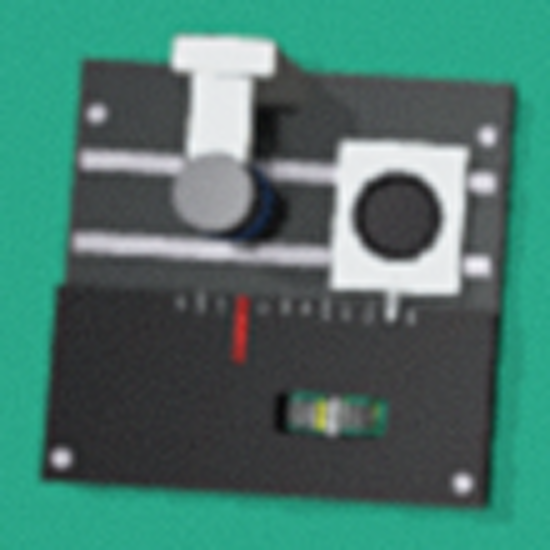

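View pics/t_tray.png

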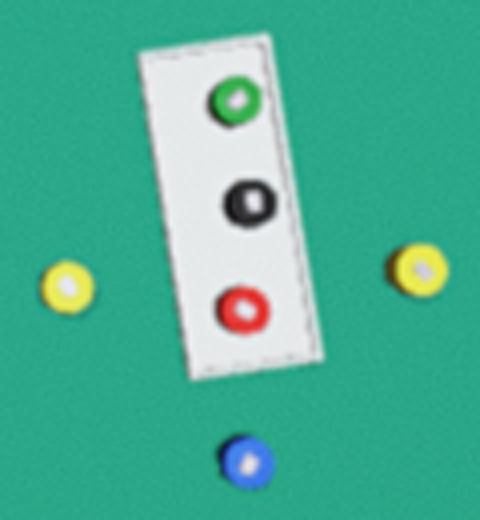

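View pics/s_stage.png

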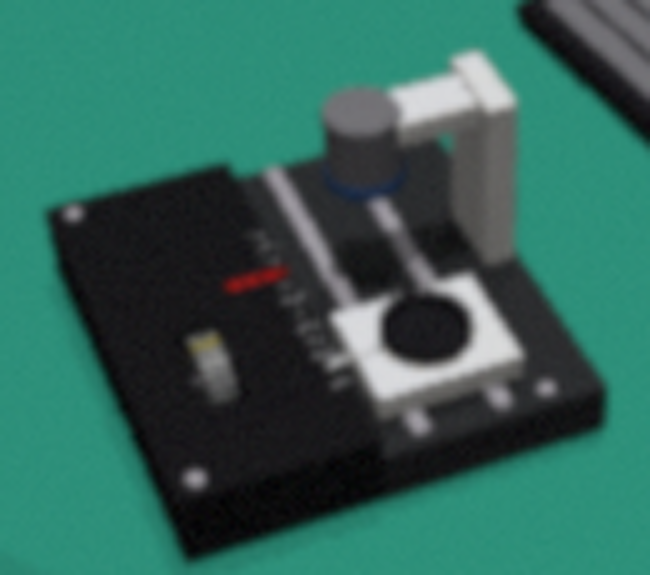

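Red candidates in the top view are the red specimen in the tray (400,237) and the red line on the deck (243,215). The other cylinders are green (399,185), black (402,211), yellow (357,232) and (445,228), and blue (401,275). The close crop shows the one at (400,237) is a red cylinder with a metal square, standing in the tray, so I choose that one.

```bash
python3 - <<'E'
from h import *
np.set_printoptions(precision=4,suppress=True)
t=Cam("top")
P=lambda u,v,z:t.pt(195+u/5-.4,150+v/5-.4,z)
for n,u,v,z in (("deckTL",60,287,.04),("deckTR",497,315,.04),("deckBR",487,507,.04),("deckBL",42,480,.04),("nest",397,215,.054),("line top",243,297,.04),("line bot",240,361,.04),("wheel slot L",278,412,.04),("slotR",388,418,.04)): print(n,P(u,v,z))
o=get_obs(); print(tool(o,[.445,-.29,.19]))
E
```

```text
deckTL [0.5287 0.1673 0.04  ]
deckTR [ 0.5099 -0.04    0.04  ]
deckBR [ 0.4199 -0.0334  0.04  ]
deckBL [0.4378 0.1764 0.04  ]
nest [0.5573 0.0047 0.054 ]
line top [0.5216 0.0802 0.04  ]
line bot [0.4914 0.082  0.04  ]
wheel slot L [0.4669 0.0644 0.04  ]
slotR [0.4627 0.0124 0.04  ]
[ 33.16 -16.     4.11]
```

```bash
python3 -m inch '[{"delta_pos":[3.32,-1.6,0.4],"rotation":[0,0,0]},{"delta_pos":[3.32,-1.6,0.4],"rotation":[0,0,0]},{"delta_pos":[3.32,-1.6,0.4],"rotation":[0,0,0]},{"delta_pos":[3.32,-1.6,0.4],"rotation":[0,0,0]},{"delta_pos":[3.32,-1.6,0.4],"rotation":[0,0,0]},{"delta_pos":[3.32,-1.6,0.4],"rotation":[0,0,0]},{"delta_pos":[3.32,-1.6,0.4],"rotation":[0,0,0]},{"delta_pos":[3.32,-1.6,0.4],"rotation":[0,0,0]},{"delta_pos":[3.32,-1.6,0.4],"rotation":[0,0,0]},{"delta_pos":[3.32,-1.6,0.4],"rotation":[0,0,0]}]' && python3 -m inch '[{"delta_pos":[0,0,0],"rotation":[0,0,-0.145]},{"delta_pos":[0,0,0],"rotation":[0,0,-0.145]},{"delta_pos":[0,0,0],"rotation":[0,0,-0.145]},{"delta_pos":[0,0,0],"rotation":[0,0,-0.145]},{"delta_pos":[0,0,0],"rotation":[0,0,-0.145]},{"delta_pos":[0,0,0],"rotation":[0,0,-0.145]},{"delta_pos":[0,0,0],"rotation":[0,0,-0.145]},{"delta_pos":[0,0,0],"rotation":[0,0,-0.146]},{"delta_pos":[0,0,0],"rotation":[0,0,0]},{"delta_pos":[0,0,0],"rotation":[0,0,0]}]' 5.5
python3 - <<'E'
from h import *
np.set_printoptions(precision=4,suppress=True)
w=Cam("wrist"); cv2.imwrite("pics/w1.png",w.im); r=q2R(w.o["eef_rot"]); print(w.o["eef_pos"],w.o["time_s"],w.o["opening"],w.o["wrist_force"]); print(r)
for lo,hi in (((0,150,80),(6,255,255)),((172,150,80),(179,255,255))):
  for b in blobs(w.im,lo,hi,50): print(b,w.pt(*b[0],.03))
E
```

```text
time_s: 1.3
eef_pos: [0.4463, -0.2889, 0.1913]
eef_rot: [0.0, 0.987, 0.159, 0.0]
wrist_force: [0.8, -0.1, 0.8]
opening: 0.996
time_s: 2.3
eef_pos: [0.4453, -0.29, 0.1913]
eef_rot: [-0.0, 0.74, 0.673, 0.0]
wrist_force: [0.2, -0.9, 0.7]
opening: 0.648
[ 0.4453 -0.29    0.1913] 2.3 0.6478297090517292 [ 0.2177 -0.8778  0.6976]
[[ 0.0948  0.9955 -0.    ]
 [ 0.9955 -0.0948  0.0001]
 [ 0.     -0.0001 -1.    ]]
(array([319. , 180.3]), [307, 166, 25, 29, 470]) [ 0.4464 -0.2901  0.03  ]
```

View pics/w1.png

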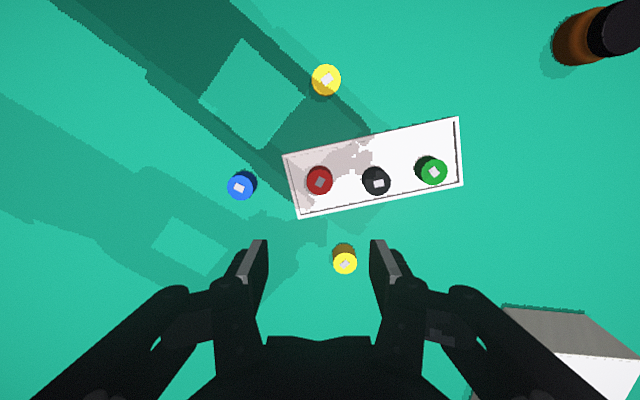

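```bash
python3 -m inch '[{"delta_pos":[0,0.05,3],"rotation":[0,0,0]},{"delta_pos":[0,0.05,3],"rotation":[0,0,0]},{"delta_pos":[0,0,2],"rotation":[0,0,0]},{"delta_pos":[0,0,0],"rotation":[0,0,0]},{"delta_pos":[0,0,0],"rotation":[0,0,0]}]'
python3 - <<'E'
from h import *
np.set_printoptions(precision=4,suppress=True)
w=Cam("wrist"); cv2.imwrite("pics/w2.png",w.im);  print(w.o["eef_pos"],w.px([.4464,-.29,.03]))
u,v=map(int,w.px([.4464,-.29,.03]))
w.crop("pics/w2c.png",u-60,v-60,u+60,v+60,5)
for lo,hi in (((0,150,60),(8,255,255)),((172,150,60),(179,255,255))):
  for b in blobs(w.im,lo,hi,50): print(b,w.pt(*b[0],.03))
E
```

```text
time_s: 2.85
eef_pos: [0.4464, -0.2902, 0.1116]
eef_rot: [-0.0, 0.739, 0.674, 0.0]
wrist_force: [0.5, 0.2, -0.6]
opening: 0.644
[ 0.4464 -0.2902  0.1116] (np.float64(317.99663696929963), np.float64(203.0693683930446))
(array([318. , 201.9]), [302, 183, 34, 39, 889]) [ 0.4465 -0.289   0.03  ]
```

View pics/w2c.png

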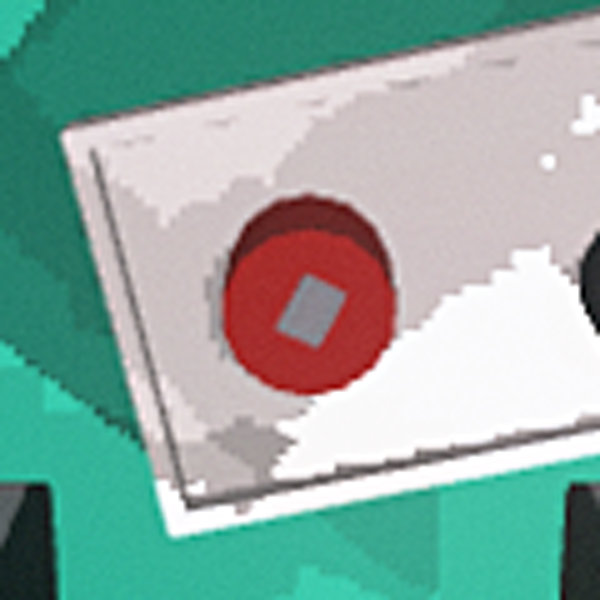

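```bash
python3 -m inch '[{"delta_pos":[-0.15,0,3],"rotation":[0,0,0]},{"delta_pos":[0,0,3],"rotation":[0,0,0]},{"delta_pos":[0,0,2],"rotation":[0,0,0]},{"delta_pos":[0,0,1],"rotation":[0,0,0]},{"delta_pos":[0,0,0.75],"rotation":[0,0,0]},{"delta_pos":[0,0,0],"rotation":[0,0,0]},{"delta_pos":[0,0,0],"rotation":[0,0,0]}]'
python3 - <<'E'
from h import *
w=Cam("wrist"); cv2.imwrite("pics/w3.png",w.im);  print(w.o["eef_pos"],w.o["wrist_force"])
E
```

```text
time_s: 3.6
eef_pos: [0.447, -0.2924, 0.0149]
eef_rot: [0.001, 0.739, 0.674, 0.0]
wrist_force: [-0.4, -0.2, 0.6]
opening: 0.637
[ 0.44697901 -0.29235849  0.01492816] [-0.4358876  -0.20467819  0.60739565]
```

View pics/w3.png

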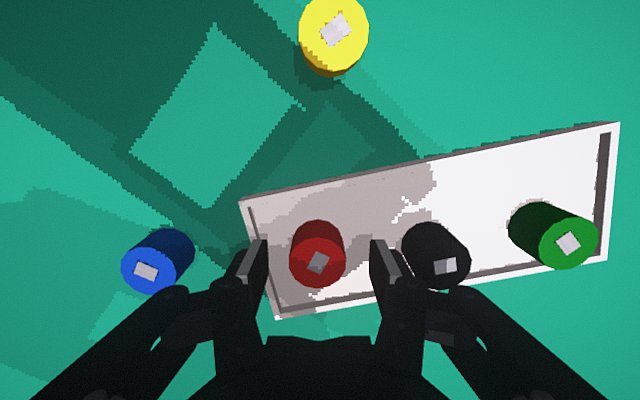

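The red specimen is centred between the pads (320,258), and the black one is clear of the right finger. I'll close the gripper.

```bash
python3 -m inch '[{"delta_pos":[0,0,0],"rotation":[0,0,0]},{"delta_pos":[0,0,0],"rotation":[0,0,0]},{"delta_pos":[0,0,0],"rotation":[0,0,0]},{"delta_pos":[0,0,0],"rotation":[0,0,0]},{"delta_pos":[0,0,0],"rotation":[0,0,0]},{"delta_pos":[0,0,0],"rotation":[0,0,0]}]' 1.5
python3 -m inch '[{"delta_pos":[0,0,-1],"rotation":[0,0,0]},{"delta_pos":[0,0,-3],"rotation":[0,0,0]},{"delta_pos":[0,0,-4],"rotation":[0,0,0]},{"delta_pos":[0,0,-4],"rotation":[0,0,0]},{"delta_pos":[0,0,-3],"rotation":[0,0,0]},{"delta_pos":[0,0,0],"rotation":[0,0,0]},{"delta_pos":[0,0,0],"rotation":[0,0,0]}]'
python3 - <<'E'
from h import *
np.set_printoptions(precision=4,suppress=True)
w=Cam("wrist"); cv2.imwrite("pics/w4.png",w.im);  print(w.o["eef_pos"],w.o["wrist_force"])
w.crop("pics/w4c.png",240,200,400,320,5)
E
```

```text
time_s: 4.25
eef_pos: [0.4468, -0.2922, 0.0149]
eef_rot: [0.001, 0.739, 0.674, 0.0]
wrist_force: [-0.5, 0.5, 6.0]
opening: 0.319
time_s: 4.95
eef_pos: [0.4465, -0.2919, 0.1649]
eef_rot: [0.001, 0.739, 0.674, 0.0]
wrist_force: [-0.6, -0.5, -0.2]
opening: 0.322
[ 0.4465 -0.2919  0.1649] [-0.6022 -0.5278 -0.2374]
```

View pics/w4.png

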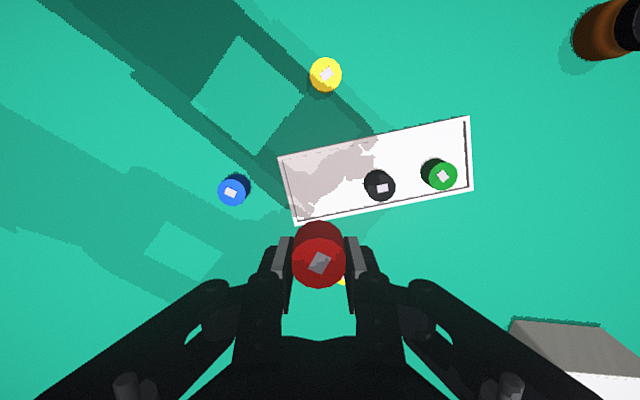

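View pics/w4c.png

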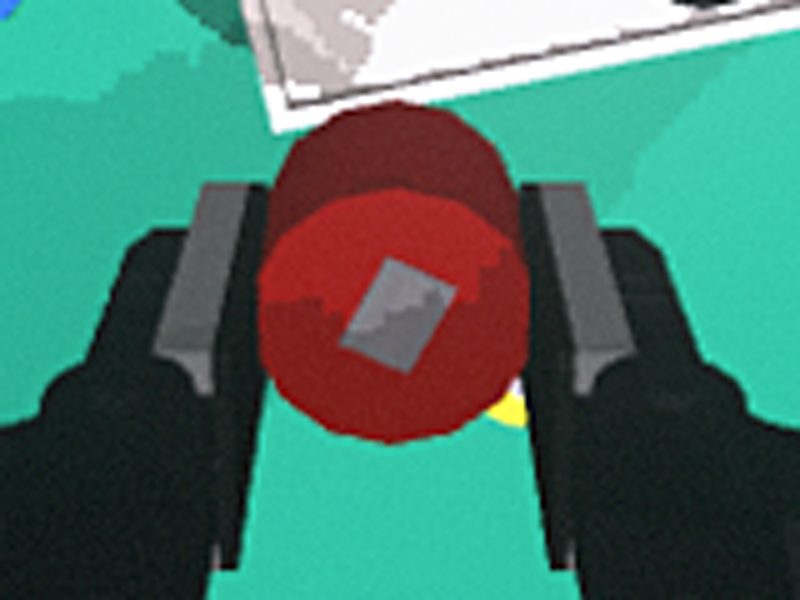

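```bash
python3 - <<'E'
from h import *
np.set_printoptions(precision=4,suppress=True)
w=Cam("wrist"); o=w.o
p=w.pt(318.4,262.8,o["eef_pos"][2]+.0151); print("spec",p,"offs tool cm",tool(o,p))
# bottom front edge check
for dx,dy in ((.015,0),(-.015,0)):
  for z in (.0151,-.0099):
    print(z,dx,[round(a,1) for a in w.px(p+[0,dx,z-.0151])])
# next: to look position with nest in view
print(tool(o,[.557,-.06,.20]), o["time_s"])
E
```

```text
spec [ 0.4461 -0.2909  0.1786] offs tool cm [ 0.04  0.02 -1.51]
0.0151 0.015 [np.float64(315.6), np.float64(236.0)]
-0.0099 0.015 [np.float64(316.0), np.float64(217.6)]
0.0151 -0.015 [np.float64(321.0), np.float64(288.0)]
-0.0099 -0.015 [np.float64(320.6), np.float64(263.3)]
[24.04  8.97 -3.64] 5.0
```

```bash
python3 -m inch '[{"delta_pos":[2.76,1.12,-0.45],"rotation":[0,0,0]},{"delta_pos":[2.76,1.12,-0.45],"rotation":[0,0,0]},{"delta_pos":[2.76,1.12,-0.45],"rotation":[0,0,0]},{"delta_pos":[2.76,1.12,-0.45],"rotation":[0,0,0]},{"delta_pos":[2.76,1.12,-0.45],"rotation":[0,0,0]},{"delta_pos":[2.76,1.12,-0.45],"rotation":[0,0,0]},{"delta_pos":[2.76,1.12,-0.45],"rotation":[0,0,0]},{"delta_pos":[2.76,1.12,-0.45],"rotation":[0,0,0]},{"delta_pos":[0,0,0],"rotation":[0,0,0]},{"delta_pos":[0,0,0],"rotation":[0,0,0]}]'
python3 - <<'E'
from h import *
np.set_printoptions(precision=4,suppress=True)
w=Cam("wrist"); cv2.imwrite("pics/w5.png",w.im); o=w.o; print(o["eef_pos"],o["time_s"]); print(w.px([.557,.005,.054]))
E
```

```text
time_s: 6.05
eef_pos: [0.5547, -0.0792, 0.1982]
eef_rot: [-0.001, 0.738, 0.675, -0.001]
wrist_force: [-0.3, -0.2, -1.3]
opening: 0.323
[ 0.5547 -0.0792  0.1982] 6.05
(np.float64(312.9084605579987), np.float64(99.25462068777301))
```

View pics/w5.png

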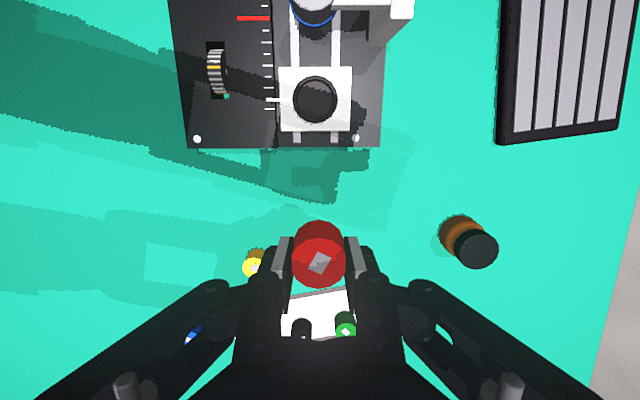

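```bash
python3 - <<'E'
from h import *
np.set_printoptions(precision=4,suppress=True)
w=Cam("wrist"); w.crop("pics/w5c.png",180,0,380,150,4)
g=cv2.cvtColor(w.im,cv2.COLOR_BGR2GRAY)
m=(g[60:140,275:360]<110).astype(np.uint8)
n,l,st,ce=cv2.connectedComponentsWithStats(m)
i=l[99-60,315-275]; print(st[i],ce[i]+[275,60])
c,_=cv2.findContours((l==i).astype(np.uint8),cv2.RETR_EXTERNAL,cv2.CHAIN_APPROX_NONE)
e=cv2.fitEllipse(max(c,key=len)); u,v=e[0][0]+275,e[0][1]+60; print(e,u,v,w.pt(u,v,.054))
E
```

```text
[  17   15   46   47 1511] [314.2727  99.3898]
((39.55513381958008, 38.24444580078125), (43.66182327270508, 46.10188293457031), 179.09921264648438) 314.5551338195801 98.24444580078125 [0.5586 0.0051 0.054 ]
```

View pics/w5c.png

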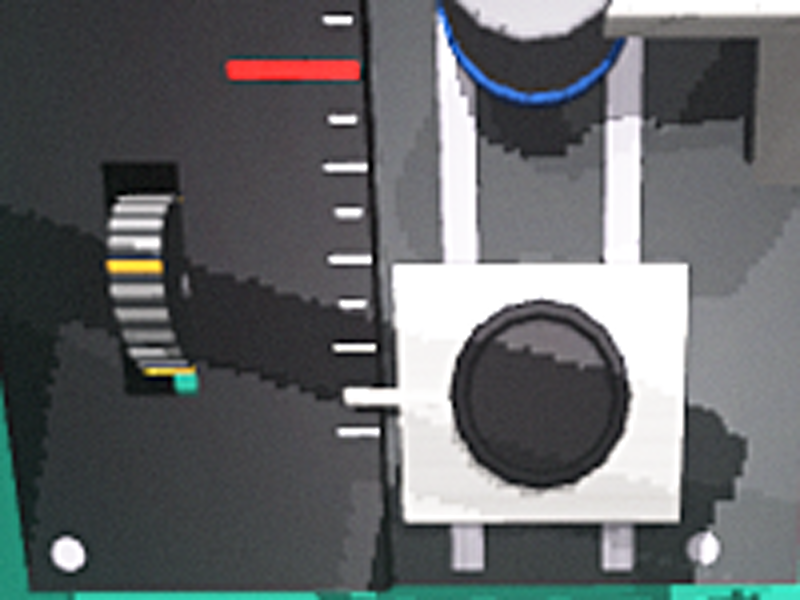

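```bash
python3 -m inch '[{"delta_pos":[2.1,-0.11,1],"rotation":[0,0,0]},{"delta_pos":[2.1,-0.11,2],"rotation":[0,0,0]},{"delta_pos":[2.1,-0.11,2],"rotation":[0,0,0]},{"delta_pos":[2.09,-0.1,2],"rotation":[0,0,0]},{"delta_pos":[0,0,2],"rotation":[0,0,0]},{"delta_pos":[0,0,0],"rotation":[0,0,0]},{"delta_pos":[0,0,0],"rotation":[0,0,0]},{"delta_pos":[0,0,0],"rotation":[0,0,0]}]'
python3 - <<'E'
from h import *
np.set_printoptions(precision=4,suppress=True)
w=Cam("wrist"); cv2.imwrite("pics/w6.png",w.im); o=w.o; print(o["eef_pos"],o["time_s"],o["eef_rot"]); w.crop("pics/w6c.png",220,100,420,250,4)
t=Cam("top"); t.crop("pics/t6c.png",195,150,305,260,5)
s=Cam("side"); s.crop("pics/s6c.png",220,80,350,220,5)
E
```

```text
time_s: 6.95
eef_pos: [0.5596, 0.003, 0.111]
eef_rot: [0.001, 0.739, 0.674, 0.0]
wrist_force: [-0.5, 0.1, 0.3]
opening: 0.321
[0.5596 0.003  0.111 ] 6.95 [0.0007 0.739  0.6737 0.0005]
```

View pics/w6.png

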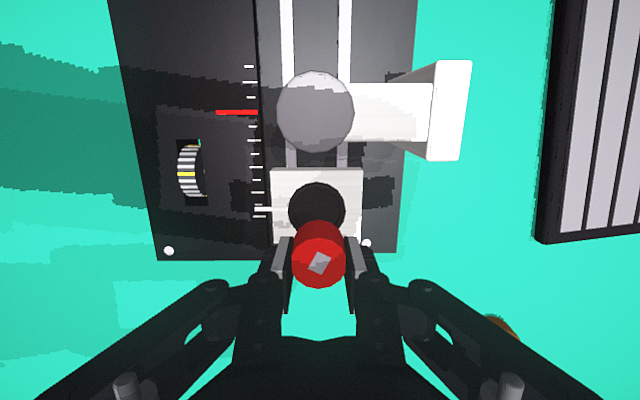

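View pics/s6c.png

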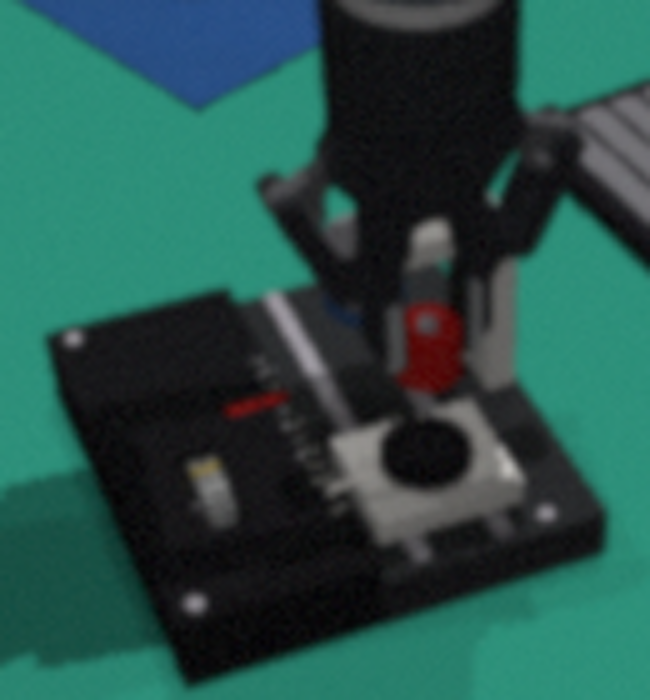

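```bash
python3 - <<'E'
from h import *
np.set_printoptions(precision=4,suppress=True)
w=Cam("wrist"); o=w.o; print(o["eef_pos"])
g=cv2.cvtColor(w.im,cv2.COLOR_BGR2GRAY)
m=(g<70).astype(np.uint8); m[:,:270]=0;m[:,362:]=0; m[:172]=0; m[214:]=0
n,l,st,ce=cv2.connectedComponentsWithStats(m); i=l[195,317]; print(st[i])
pts=np.array([w.pt(u,v,.054)[:2] for v in range(178,208) for u in [np.where(l[v]==i)[0]] if len(u) for u in (u.min()-.5,u.max()+.5)])
# circle fit (linear LSQ)
A=np.c_[2*pts,np.ones(len(pts))]; x=np.linalg.lstsq(A,(pts**2).sum(1),rcond=None)[0]; print("nest",x[:2],"r",np.sqrt(x[2]+x[0]**2+x[1]**2))
# specimen now
print(w.px(o["eef_pos"]+[0,.0004,.0151]))
v=o["wrist_force"]; print(v)
E
```

```text
[0.5596 0.0034 0.111 ]
[ 288  183   57   31 1414]
nest [0.5587 0.0066] r 0.020929280531822476
(np.float64(317.98468771105485), np.float64(262.74641724921463))
[ 0.0097 -0.7304 -0.5136]
```

View pics/w6c.png

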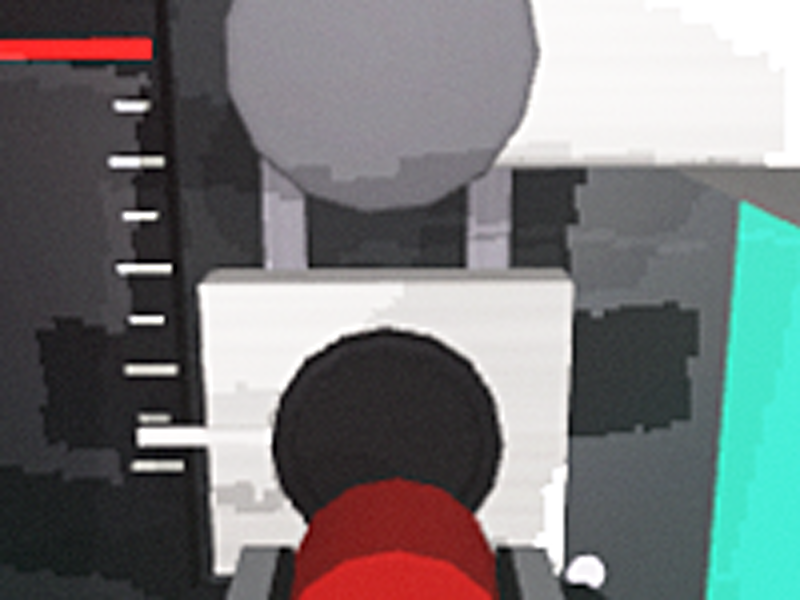

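```bash
python3 -m inch '[{"delta_pos":[0.16,-0.1,1.5],"rotation":[0,0,0]},{"delta_pos":[0,0,1.5],"rotation":[0,0,0]},{"delta_pos":[0,0,1],"rotation":[0,0,0]},{"delta_pos":[0,0,0],"rotation":[0,0,0]},{"delta_pos":[0,0,0],"rotation":[0,0,0]},{"delta_pos":[0,0,0],"rotation":[0,0,0]}]'
python3 - <<'E'
from h import *
np.set_printoptions(precision=4,suppress=True)
for k in range(5):
  w=Cam("wrist"); o=w.o; print(o["eef_pos"],o["eef_rot"],o["wrist_force"])
w.crop("pics/w7c.png",220,140,420,290,4)
t=Cam("top"); t.crop("pics/t7c.png",195,150,305,260,5)
s=Cam("side"); s.crop("pics/s7c.png",250,130,350,220,6)
E
```

```text
time_s: 7.75
eef_pos: [0.5584, 0.0057, 0.0701]
eef_rot: [0.0, 0.739, 0.674, 0.0]
wrist_force: [0.2, 0.6, -1.1]
opening: 0.32
[0.5584 0.0057 0.0701] [0.0003 0.7385 0.6742 0.0002] [ 0.2346  0.5628 -1.1029]
[0.5585 0.0057 0.0703] [0.0004 0.7385 0.6742 0.0003] [ 0.1328 -0.1232 -0.1523]
[0.5585 0.0056 0.0704] [0.0005 0.7385 0.6742 0.0003] [ 0.2868 -0.4581 -0.2644]
[0.5585 0.0057 0.0704] [0.0004 0.7385 0.6742 0.0003] [ 0.1075 -1.1259  0.3057]
[0.5584 0.0057 0.0703] [0.0004 0.7385 0.6742 0.0003] [ 0.8954  1.0397 -0.8007]
```

View pics/w7c.png

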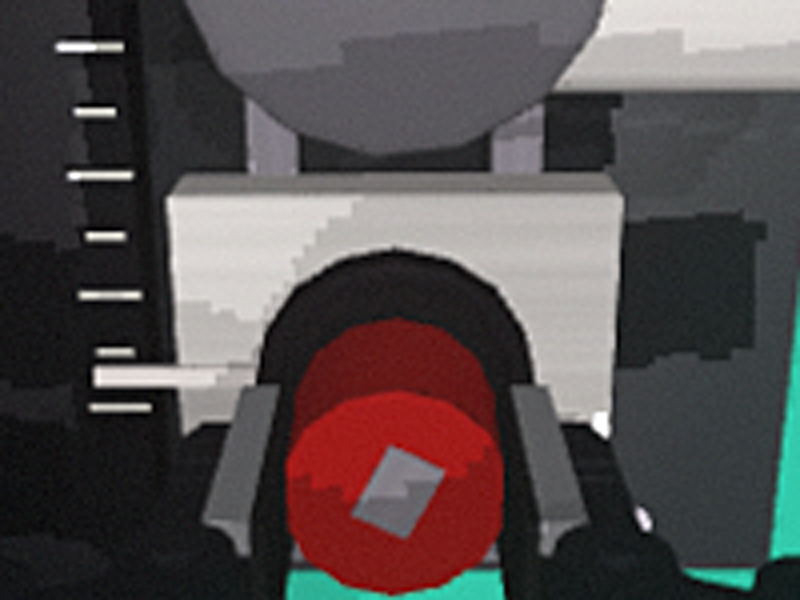

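View pics/s7c.png

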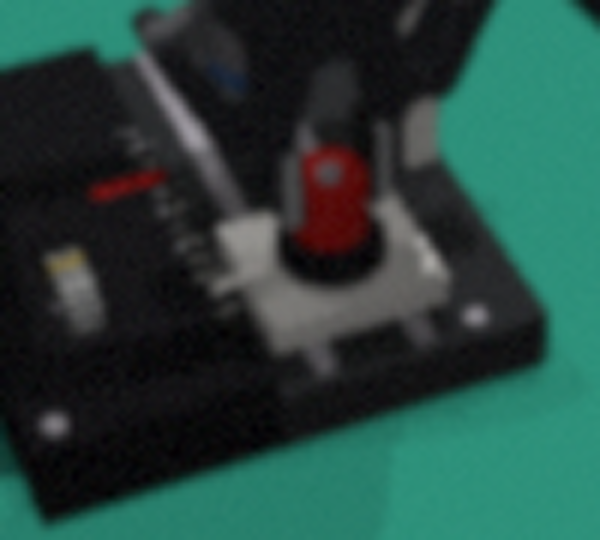

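```bash
python3 - <<'E'
from h import *
np.set_printoptions(precision=4,suppress=True)
from scipy.optimize import least_squares
w=Cam("wrist"); o=w.o; print(o["eef_pos"])
px=[(395,248),(350,258),(440,258),(310,285),(483,285),(280,320),(513,320),(264,350),(528,352)]
P=np.array([w.pt(220+u/4-.4,140+v/4-.4,.054)[:2] for u,v in px])
r=least_squares(lambda x:np.hypot(P[:,0]-x[0],P[:,1]-x[1])-.022,[.5586,.0055]); print(r.x,r.fun*1e3)
r=least_squares(lambda x:np.hypot(P[:,0]-x[0],P[:,1]-x[1])-x[2],[.5586,.0055,.02]); print(r.x,r.fun*1e3)
z=o["eef_pos"][2]
print(w.pt(220+395/4-.4,140+492/4-.4,z+.0151))
# bottom top-edge check
print("spec far(+y) bottom edge",w.pt(220+397/4-.4,140+318/4-.4,z-.0099))
E
```

```text
[0.5582 0.0057 0.0701]
[0.5585 0.0055] [ 1.1137  0.6103  0.514  -0.4489 -0.3727 -0.9567 -0.8413 -0.8057 -0.901 ]
[0.5588 0.0079 0.0202] [ 0.567   0.1899  0.0742 -0.4747 -0.4091 -0.3536 -0.2548  0.3738  0.2872]
[0.5584 0.0062 0.0852]
spec far(+y) bottom edge [0.56   0.0199 0.0602]
```

```bash
python3 -m inch '[{"delta_pos":[0.03,0.02,0.3],"rotation":[0,0,0]},{"delta_pos":[0,0,0.2],"rotation":[0,0,0]},{"delta_pos":[0,0,0],"rotation":[0,0,0]}]'
python3 -m inch '[{"delta_pos":[0,0,0.2],"rotation":[0,0,0]},{"delta_pos":[0,0,0],"rotation":[0,0,0]}]'
python3 -m inch '[{"delta_pos":[0,0,0.2],"rotation":[0,0,0]},{"delta_pos":[0,0,0],"rotation":[0,0,0]}]'
```

```text
time_s: 8.45
eef_pos: [0.5578, 0.0061, 0.0642]
eef_rot: [-0.0, 0.739, 0.674, -0.0]
wrist_force: [0.4, -0.4, -0.7]
opening: 0.327
time_s: 8.65
eef_pos: [0.558, 0.0061, 0.0625]
eef_rot: [-0.0, 0.739, 0.674, -0.0]
wrist_force: [0.1, -0.4, -0.0]
opening: 0.32
time_s: 8.85
eef_pos: [0.558, 0.0061, 0.0605]
eef_rot: [-0.0, 0.739, 0.674, -0.0]
wrist_force: [0.1, -0.4, -0.1]
opening: 0.322
```

```bash
python3 -m inch '[{"delta_pos":[0,0,0.1],"rotation":[0,0,0]},{"delta_pos":[0,0,0],"rotation":[0,0,0]}]'
python3 -m inch '[{"delta_pos":[0,0,0.08],"rotation":[0,0,0]},{"delta_pos":[0,0,0],"rotation":[0,0,0]}]'
```

```text
time_s: 9.05
eef_pos: [0.5582, 0.006, 0.0597]
eef_rot: [-0.0, 0.739, 0.674, -0.0]
wrist_force: [0.7, 0.2, 0.0]
opening: 0.321
time_s: 9.25
eef_pos: [0.5582, 0.006, 0.059]
eef_rot: [0.0, 0.739, 0.674, 0.0]
wrist_force: [-0.5, -0.3, -0.3]
opening: 0.325
```

```bash
python3 -m inch '[{"delta_pos":[0,0,0.05],"rotation":[0,0,0]},{"delta_pos":[0,0,0],"rotation":[0,0,0]}]'
python3 -m inch '[{"delta_pos":[0,0,0.05],"rotation":[0,0,0]},{"delta_pos":[0,0,0],"rotation":[0,0,0]}]'
python3 - <<'E'
from h import *
np.set_printoptions(precision=4,suppress=True)
w=Cam("wrist"); o=w.o; print(o["eef_pos"],o["wrist_force"])
w.crop("pics/w8c.png",220,140,420,290,4)
s=Cam("side"); s.crop("pics/s8c.png",250,130,350,220,6)
E
```

```text
time_s: 9.45
eef_pos: [0.5583, 0.006, 0.0589]
eef_rot: [0.0, 0.739, 0.674, 0.0]
wrist_force: [-1.0, 0.2, 3.8]
opening: 0.321
time_s: 9.65
eef_pos: [0.5584, 0.006, 0.0589]
eef_rot: [0.0, 0.738, 0.674, -0.0]
wrist_force: [-3.9, 1.2, 9.6]
opening: 0.324
[0.5584 0.006  0.0589] [-3.8871  1.2208  9.6399]
```

View pics/w8c.png

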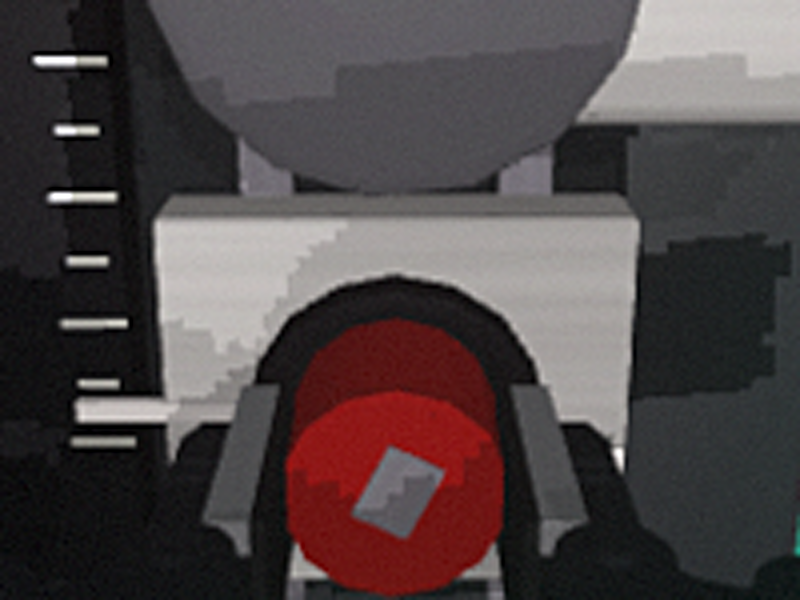

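View pics/s8c.png

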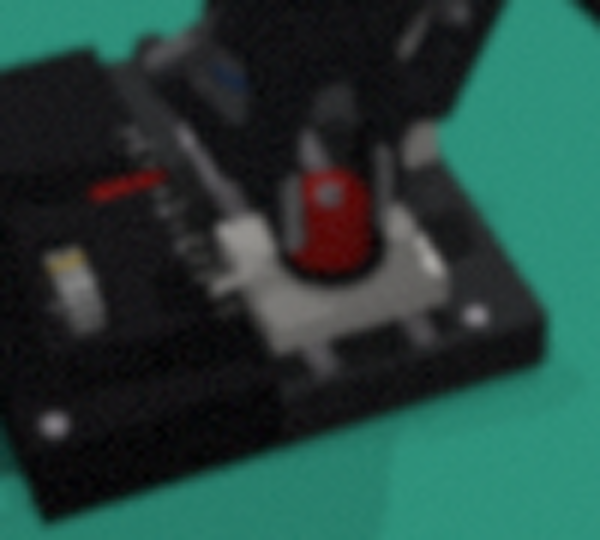

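```bash
python3 -m inch '[{"delta_pos":[0,0,-0.05],"rotation":[0,0,0]},{"delta_pos":[0,0,0],"rotation":[0,0,0]}]'
python3 -m inch '[{"delta_pos":[0,0,0],"rotation":[0,0,0]},{"delta_pos":[0,0,0],"rotation":[0,0,0]},{"delta_pos":[0,0,0],"rotation":[0,0,0]},{"delta_pos":[0,0,0],"rotation":[0,0,0]},{"delta_pos":[0,0,0],"rotation":[0,0,0]}]' 4.6
python3 -m inch '[{"delta_pos":[0,0,-1],"rotation":[0,0,0]},{"delta_pos":[0,0,-3],"rotation":[0,0,0]},{"delta_pos":[0,0,-4],"rotation":[0,0,0]},{"delta_pos":[-1.5,0,-4],"rotation":[0,0,0]},{"delta_pos":[-1.5,0,-2],"rotation":[0,0,0]},{"delta_pos":[-1.5,0,0],"rotation":[0,0,0]},{"delta_pos":[-1.5,0,0],"rotation":[0,0,0]},{"delta_pos":[0,0,0],"rotation":[0,0,0]},{"delta_pos":[0,0,0],"rotation":[0,0,0]}]'
python3 - <<'E'
from h import *
np.set_printoptions(precision=4,suppress=True)
w=Cam("wrist"); o=w.o; print(o["eef_pos"],o["wrist_force"]); cv2.imwrite("pics/w9.png",w.im)
E
```

```text
time_s: 9.95
eef_pos: [0.5583, 0.006, 0.0589]
eef_rot: [0.0, 0.739, 0.674, 0.0]
wrist_force: [-2.7, 0.3, 6.7]
opening: 0.32
time_s: 10.45
eef_pos: [0.5582, 0.006, 0.0583]
eef_rot: [-0.0, 0.739, 0.674, -0.0]
wrist_force: [-0.3, 0.2, 0.6]
opening: 0.537
time_s: 11.35
eef_pos: [0.5517, -0.0537, 0.1968]
eef_rot: [-0.001, 0.739, 0.674, -0.001]
wrist_force: [-0.3, 0.0, 0.7]
opening: 0.54
[ 0.5517 -0.0537  0.1968] [-0.2695  0.0249  0.7285]
```

View pics/w9.png

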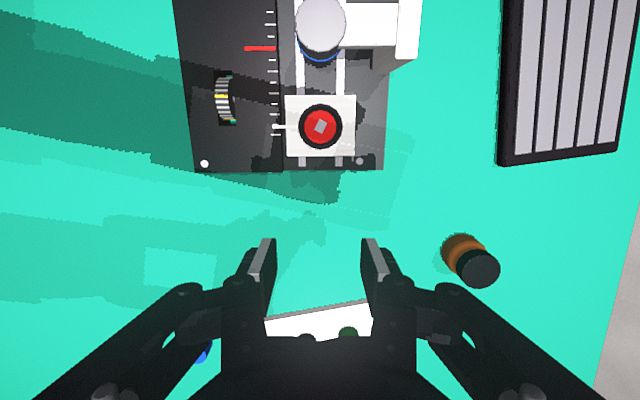

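```bash
python3 - <<'E'
from h import *
np.set_printoptions(precision=4,suppress=True)
w=Cam("wrist"); o=w.o
h=cv2.cvtColor(w.im,cv2.COLOR_BGR2HSV)
m=((h[...,1]>150)&((h[...,0]<8)|(h[...,0]>172))).astype(np.uint8); m[:80]=0
c,_=cv2.findContours(m,cv2.RETR_EXTERNAL,cv2.CHAIN_APPROX_NONE); c=max(c,key=len); e=cv2.fitEllipse(c); print(e,cv2.boundingRect(c))
print("top",w.pt(*e[0],.073))
g=cv2.cvtColor(w.im,cv2.COLOR_BGR2GRAY); w.crop("pics/w9c.png",190,20,390,170,4)
for z in (.073,.079):
  p=w.pt(*e[0],z); print(z,w.px(p-[.015,0,0]),w.px(p+[.015,0,0]))
for b in blobs(w.im,(0,150,60),(8,255,255),20): print(b[0],w.pt(*b[0],.04),b[1])
t=Cam("top"); t.crop("pics/t9c.png",195,150,305,260,5)
s=Cam("side"); s.crop("pics/s9c.png",250,130,350,220,6)
E
```

```text
((319.5837707519531, 126.80944061279297), (31.577585220336914, 32.85193634033203), 3.094757556915283) (304, 110, 32, 34)
top [0.5585 0.006  0.073 ]
0.073 (np.float64(303.2929811407842), np.float64(128.36157141896263)) (np.float64(335.9301655475054), np.float64(125.25201193452963))
0.079 (np.float64(302.92018484751264), np.float64(128.3970901768021)) (np.float64(336.30554042781284), np.float64(125.21624749772248))
[259.5  48.5] [0.508  0.0817 0.04  ] [244, 47, 32, 4, 128]
[319.6 127. ] [0.5584 0.0039 0.04  ] [304, 110, 32, 34, 729]
```

View pics/w9c.png

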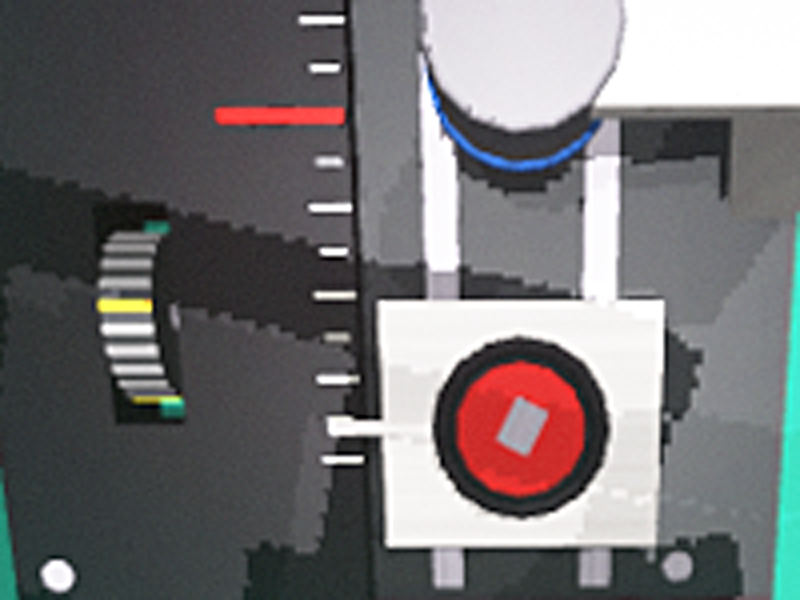

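View pics/s9c.png

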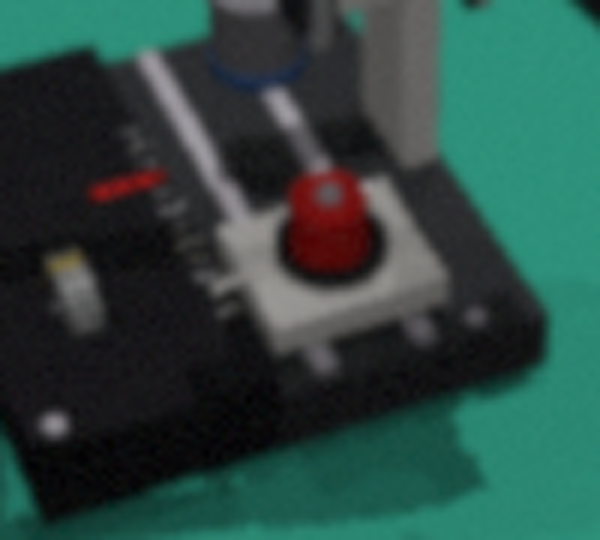

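```bash
python3 - <<'E'
from h import *
np.set_printoptions(precision=4,suppress=True)
w=Cam("wrist"); o=w.o
C=lambda u,v,z:w.pt(190+u/4-.4,20+v/4-.4,z)
for n,u,v,z in (("slTL",96,205,.04),("slTR",169,205,.04),("slBL",115,423,.04),("slBR",187,420,.04),("slot",142,313,.04),("line",280,115,.04),("lineL",216,115,.04),("lineR",345,115,.04),("ptr",330,427,.05),("plTL",377,299,.05),("plTR",664,299,.05),("plBL",387,548,.05),("plBR",656,549,.05),("wheel top c",127,304,.052)): print(n,C(u,v,z))
E
```

```text
slTL [0.4608 0.0666 0.04  ]
slTR [0.4786 0.0649 0.04  ]
slBL [0.4554 0.0152 0.04  ]
slBR [0.474  0.0142 0.04  ]
slot [0.4673 0.041  0.04  ]
line [0.5085 0.082  0.04  ]
lineL [0.4933 0.0834 0.04  ]
lineR [0.524  0.0806 0.04  ]
ptr [0.512  0.0096 0.05  ]
plTL [0.5275 0.0383 0.05  ]
plTR [0.5964 0.032  0.05  ]
plBL [ 0.5224 -0.0217  0.05  ]
plBR [ 0.5912 -0.0283  0.05  ]
wheel top c [0.4678 0.0426 0.052 ]
```

Image check: the specimen stands in the nest with an even dark ring around it, at (319.6,127). Its centre is (0.5585, 0.006) and the carriage is at about 4 mm. Next I'll shut the gripper and go to the wheel, whose slot centre is about (0.467, 0.0405).

```bash
python3 -m inch '[{"delta_pos":[1.3,-1.65,0],"rotation":[0,0,0]},{"delta_pos":[1.3,-1.65,0],"rotation":[0,0,0]},{"delta_pos":[1.3,-1.65,0],"rotation":[0,0,0]},{"delta_pos":[1.3,-1.65,0],"rotation":[0,0,0]},{"delta_pos":[1.3,-1.65,0],"rotation":[0,0,0]},{"delta_pos":[1.3,-1.63,0],"rotation":[0,0,0]},{"delta_pos":[0,0,2],"rotation":[0,0,0]},{"delta_pos":[0,0,2],"rotation":[0,0,0]},{"delta_pos":[0,0,0],"rotation":[0,0,0]},{"delta_pos":[0,0,0],"rotation":[0,0,0]}]' 0
python3 - <<'E'
from h import *
np.set_printoptions(precision=4,suppress=True)
w=Cam("wrist"); o=w.o; print(o["eef_pos"],o["eef_rot"],o["opening"]); cv2.imwrite("pics/w10.png",w.im)
E
```

```text
time_s: 12.6
eef_pos: [0.4614, 0.0332, 0.1586]
eef_rot: [-0.0, 0.738, 0.674, -0.0]
wrist_force: [0.3, -1.0, -0.3]
opening: -0.001
[0.4614 0.0332 0.1586] [-0.0003  0.7384  0.6744 -0.0002] -0.0009174000811711495
```

View pics/w10.png

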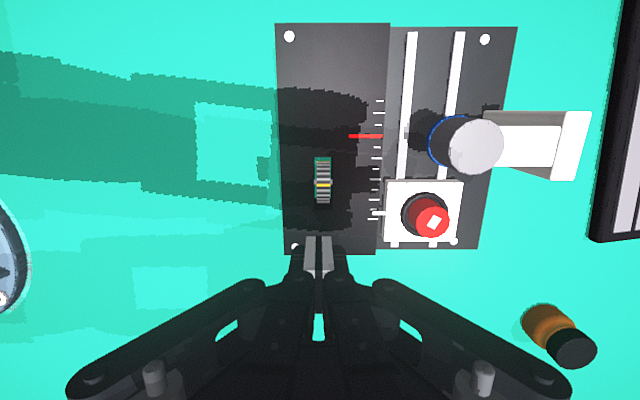

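```bash
python3 - <<'E'
from h import *
np.set_printoptions(precision=4,suppress=True)
w=Cam("wrist"); w.crop("pics/w10c.png",280,80,440,260,4)
E
```

```text
(no output)
```

View pics/w10c.png

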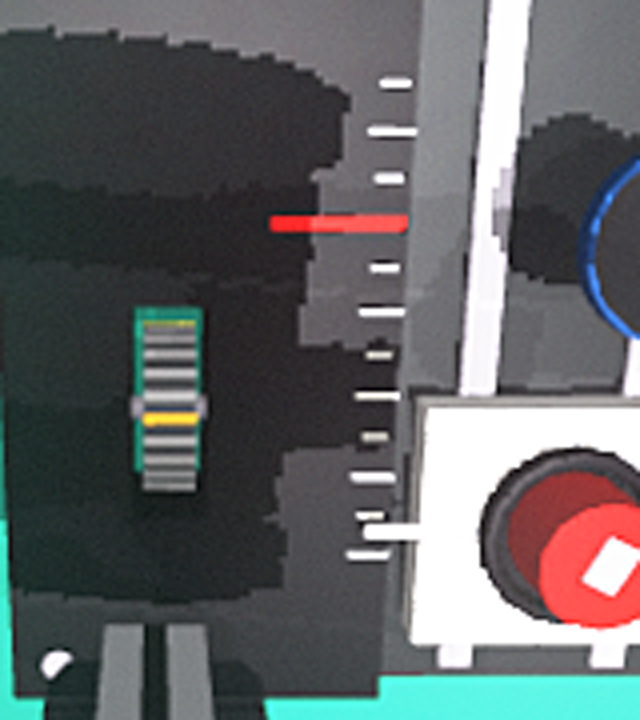

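```bash
cat >> h.py <<'E'
XD=np.array([.9958,-.0924,0]);YD=np.array([.0924,.9958,0])
E
python3 - <<'E'
from h import *
np.set_printoptions(precision=4,suppress=True)
w=Cam("wrist"); 
C=lambda u,v,z:w.pt(280+u/4-.4,80+v/4-.4,z)
a=C(169,308,.04); print("slot end",a,"slot c",a-.026*YD); print("axle",C(169,407,.032)); 
L=C(338,223,.04); print("line",L,np.dot(C(270,223,.04)-C(407,224,.04),YD))
for z in (.046,.05,.054): P=C(365,531,z); print(P,(P-L)@YD*1e3)
N=C(560,533,.054);print("nest ring",N,(N-L)@YD*1e3)
E
```

```text
slot end [0.469  0.0653 0.04  ] slot c [0.4666 0.0394 0.04  ]
axle [0.4669 0.0397 0.032 ]
line [0.5089 0.081  0.04  ] 0.00021129565928182563
[0.5113 0.0082 0.046 ] -72.27191119538683
[0.5106 0.0098 0.05  ] -70.7867161616774
[0.51   0.0113 0.054 ] -69.30152112796797
nest ring [0.5553 0.0066 0.054 ] -69.8078064018219
```

```bash
python3 -m inch '[{"delta_pos":[-0.08,-0.12,2.5],"rotation":[0,0,0]},{"delta_pos":[0,0,2.5],"rotation":[0,0,0]},{"delta_pos":[0,0,2],"rotation":[0,0,0]},{"delta_pos":[0,0,1.5],"rotation":[0,0,0]},{"delta_pos":[0,0,1],"rotation":[0,0,0]},{"delta_pos":[0,0,0.2],"rotation":[0,0,0]},{"delta_pos":[0,0,0],"rotation":[0,0,0]},{"delta_pos":[0,0,0],"rotation":[0,0,0]},{"delta_pos":[0,0,0],"rotation":[0,0,0]}]'
python3 - <<'E'
from h import *
np.set_printoptions(precision=4,suppress=True)
for i in range(4):
  w=Cam("wrist"); o=w.o; print(o["eef_pos"],o["wrist_force"])
w.crop("pics/w11c.png",240,150,440,300,4)
s=Cam("side"); s.crop("pics/s11c.png",220,105,350,220,5)
E
```

```text
time_s: 13.65
eef_pos: [0.4609, 0.0321, 0.0623]
eef_rot: [0.001, 0.739, 0.674, 0.001]
wrist_force: [-0.2, 0.4, 1.1]
opening: 0.001
[0.4609 0.0321 0.0623] [-0.2193  0.392   1.0502]
[0.4608 0.0321 0.0623] [ 0.3046  0.2729 -0.19  ]
[0.4607 0.0322 0.0621] [-0.5018  0.2095 -0.2987]
[0.4606 0.0322 0.062 ] [-0.132  -0.4353  0.326 ]
```

View pics/w11c.png

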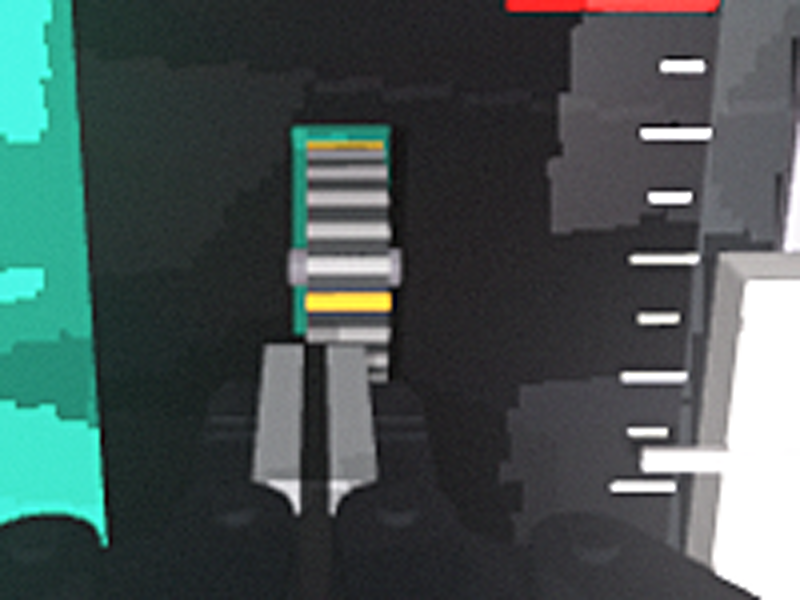

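View pics/s11c.png

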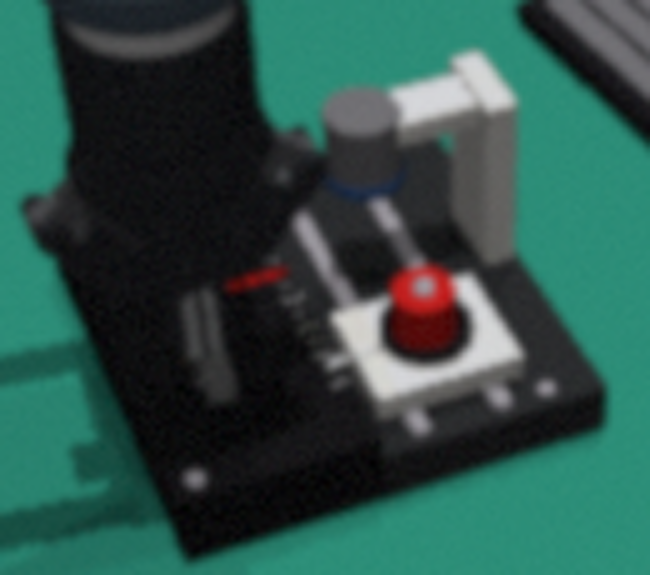

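```bash
for i in 1 2; do :; done
python3 -m inch '[{"delta_pos":[0,0,0.2],"rotation":[0,0,0]},{"delta_pos":[0,0,0.1],"rotation":[0,0,0]},{"delta_pos":[0,0,0],"rotation":[0,0,0]}]' | sed -n '2p;4p'
python3 -m inch '[{"delta_pos":[0,0,0.1],"rotation":[0,0,0]},{"delta_pos":[0,0,0],"rotation":[0,0,0]}]'| sed -n '2p;4p'
python3 -m inch '[{"delta_pos":[0,0,0.1],"rotation":[0,0,0]},{"delta_pos":[0,0,0],"rotation":[0,0,0]}]'| sed -n '2p;4p'
```

```text
eef_pos: [0.46, 0.0323, 0.0582]
wrist_force: [0.6, 0.2, -0.0]
eef_pos: [0.4601, 0.0323, 0.0573]
wrist_force: [-0.4, 0.2, 0.7]
eef_pos: [0.4601, 0.0323, 0.0564]
wrist_force: [0.6, 0.0, -0.8]
```

```bash

python3 -m inch '[{"delta_pos":[0,0,0.1],"rotation":[0,0,0]},{"delta_pos":[0,0,0],"rotation":[0,0,0]}]'| sed -n '2p;4p'
python3 -m inch '[{"delta_pos":[0,0,0.1],"rotation":[0,0,0]},{"delta_pos":[0,0,0],"rotation":[0,0,0]}]'| sed -n '2p;4p'
```

```text
eef_pos: [0.4601, 0.0323, 0.0554]
wrist_force: [0.7, -1.3, -0.3]
eef_pos: [0.4601, 0.0323, 0.0543]
wrist_force: [-0.9, 0.7, -0.3]
```

```bash

python3 -m inch '[{"delta_pos":[0,0,0.1],"rotation":[0,0,0]},{"delta_pos":[0,0,0],"rotation":[0,0,0]}]'| sed -n '2p;4p'
```

```text
eef_pos: [0.4601, 0.0323, 0.0534]
wrist_force: [0.2, -0.8, 0.2]
```

```bash

python3 -m inch '[{"delta_pos":[0,0,0.1],"rotation":[0,0,0]},{"delta_pos":[0,0,0],"rotation":[0,0,0]}]'| sed -n '2p;4p'
```

```text
eef_pos: [0.4602, 0.0323, 0.0524]
wrist_force: [-1.2, -0.8, 0.4]
```

```bash

python3 -m inch '[{"delta_pos":[0,0,0.1],"rotation":[0,0,0]},{"delta_pos":[0,0,0],"rotation":[0,0,0]}]'| sed -n '2p;4p'
```

```text
eef_pos: [0.4601, 0.0323, 0.0514]
wrist_force: [0.1, 0.1, -0.4]
```

```bash

python3 -m inch '[{"delta_pos":[0,0,0.1],"rotation":[0,0,0]},{"delta_pos":[0,0,0],"rotation":[0,0,0]}]'| sed -n '2p;4p'
```

```text
eef_pos: [0.4601, 0.0323, 0.0504]
wrist_force: [-0.3, 0.4, -0.3]
```

```bash

python3 -m inch '[{"delta_pos":[0,0,0.1],"rotation":[0,0,0]},{"delta_pos":[0,0,0],"rotation":[0,0,0]}]'| sed -n '2p;4p'
```

```text
eef_pos: [0.4603, 0.0322, 0.0496]
wrist_force: [-1.1, 0.2, 2.8]
```

```bash

python3 -m inch '[{"delta_pos":[0,0,0.1],"rotation":[0,0,0]},{"delta_pos":[0,0,0],"rotation":[0,0,0]}]'| sed -n '2p;4p'
python3 -m inch '[{"delta_pos":[0,0,0.05],"rotation":[0,0,0]},{"delta_pos":[0,0,0],"rotation":[0,0,0]}]'| sed -n '2p;4p'
```

```text
eef_pos: [0.4603, 0.0322, 0.0487]
wrist_force: [-2.5, 0.2, 5.0]
eef_pos: [0.4604, 0.0322, 0.0483]
wrist_force: [-2.1, -0.0, 7.0]
```

```bash

python3 -m inch '[{"delta_pos":[0,0,0.05],"rotation":[0,0,0]},{"delta_pos":[0,0,0],"rotation":[0,0,0]}]'| sed -n '2p;4p'
python3 -m inch '[{"delta_pos":[0.2,0,0],"rotation":[0,0,0]},{"delta_pos":[0.2,0,0],"rotation":[0,0,0]}]'| sed -n '2p;4p'
```

```text
eef_pos: [0.4604, 0.0322, 0.048]
wrist_force: [-1.7, -0.3, 7.4]
eef_pos: [0.4608, 0.0356, 0.048]
wrist_force: [-3.5, -4.3, 8.6]
```

```bash

python3 -m inch '[{"delta_pos":[0.25,0,0],"rotation":[0,0,0]},{"delta_pos":[0.25,0,0],"rotation":[0,0,0]}]'| sed -n '2p;4p'
python3 -m inch '[{"delta_pos":[0,0,0],"rotation":[0,0,0]}]'| sed -n '2p;4p'
python3 - <<'E'
from h import *
w=Cam("wrist"); o=w.o; print(o["eef_pos"],o["wrist_force"])
w.crop("pics/w12c.png",240,120,440,300,4)
E
```

```text
eef_pos: [0.4612, 0.0404, 0.048]
wrist_force: [-3.6, -5.0, 7.6]
eef_pos: [0.4612, 0.0406, 0.048]
wrist_force: [-3.5, -2.5, 7.6]
[0.46115855 0.04064033 0.0479962 ] [-3.49323865 -2.48573928  7.64534218]
```

View pics/w12c.png

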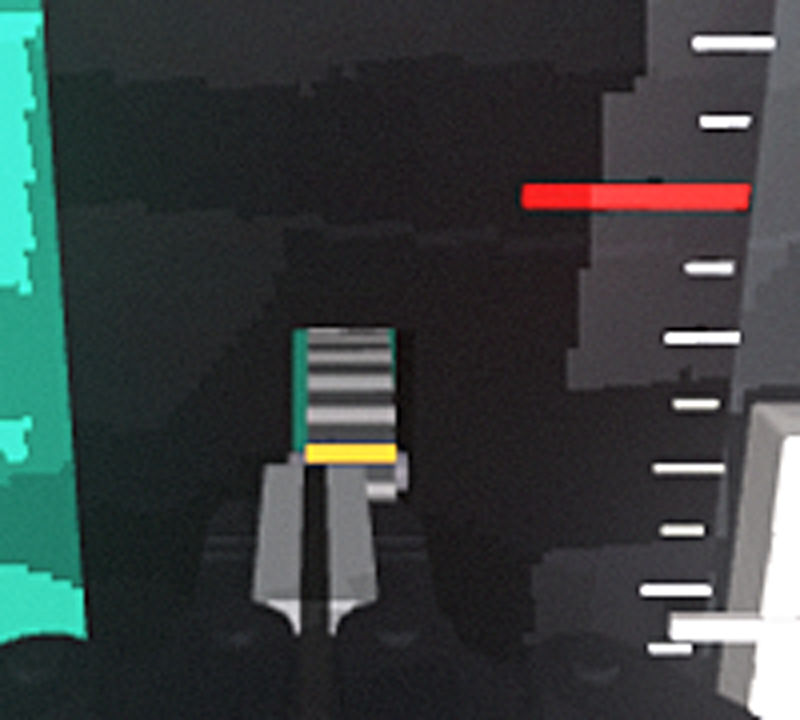

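```bash

python3 -m inch '[{"delta_pos":[0.2,0,0.05],"rotation":[0,0,0]},{"delta_pos":[0.25,0,0],"rotation":[0,0,0]}]'| sed -n '2p;4p'
python3 -m inch '[{"delta_pos":[0.25,0,0],"rotation":[0,0,0]},{"delta_pos":[0.2,0,0],"rotation":[0,0,0]}]'| sed -n '2p;4p'
python3 - <<'E'
from h import *
w=Cam("wrist"); o=w.o; print(o["eef_pos"],o["wrist_force"])
w.crop("pics/w13c.png",240,120,440,300,4)
E
```

```text
eef_pos: [0.4616, 0.0448, 0.0476]
wrist_force: [-3.8, -4.8, 8.9]
eef_pos: [0.462, 0.0494, 0.0476]
wrist_force: [-3.8, -4.4, 8.7]
[0.46202614 0.04937078 0.04761019] [-3.81953676 -4.43991616  8.65505839]
```

View pics/w13c.png

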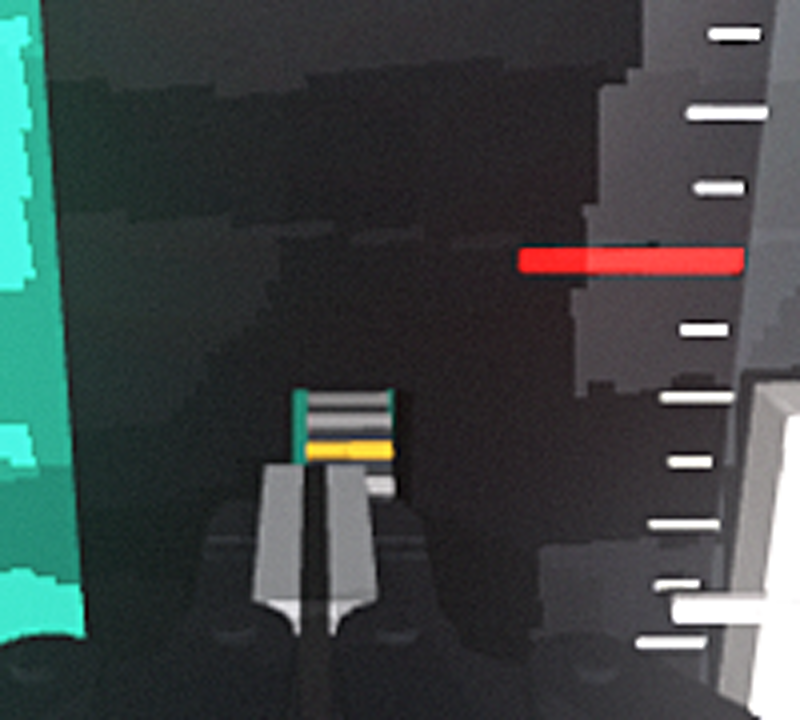

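```bash

python3 -m inch '[{"delta_pos":[0.15,0,0],"rotation":[0,0,0]},{"delta_pos":[0,0,-0.6],"rotation":[0,0,0]},{"delta_pos":[0,0,-0.4],"rotation":[0,0,0]},{"delta_pos":[-1.0,0,0],"rotation":[0,0,0]},{"delta_pos":[-1.0,0,0],"rotation":[0,0,0]},{"delta_pos":[0,0,0],"rotation":[0,0,0]},{"delta_pos":[0,0,0.5],"rotation":[0,0,0]},{"delta_pos":[0,0,0.2],"rotation":[0,0,0]},{"delta_pos":[0,0,0],"rotation":[0,0,0]}]'| sed -n '2p;4p'
python3 - <<'E'
from h import *
w=Cam("wrist"); o=w.o; print(o["eef_pos"],o["wrist_force"])
w.crop("pics/w14c.png",240,120,440,300,4)
E
```

```text
eef_pos: [0.46, 0.0318, 0.0496]
wrist_force: [0.1, -1.2, 1.0]
[0.46000404 0.03178005 0.04960778] [ 0.13832114 -1.15711923  1.03754983]
```

View pics/w14c.png

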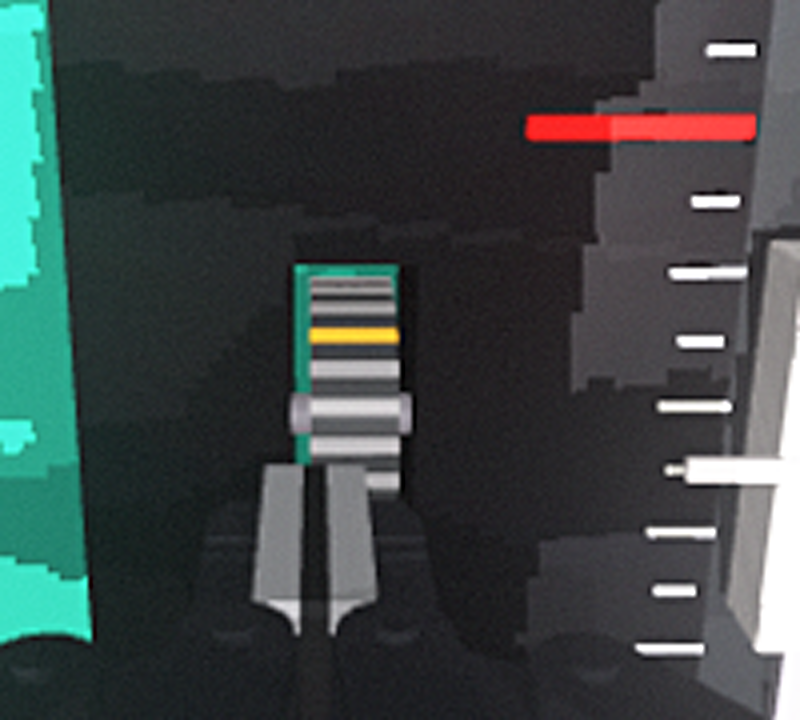

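```bash

python3 -m inch '[{"delta_pos":[0,0,0.1],"rotation":[0,0,0]},{"delta_pos":[0,0,0.1],"rotation":[0,0,0]},{"delta_pos":[0,0,0.05],"rotation":[0,0,0]},{"delta_pos":[0,0,0],"rotation":[0,0,0]}]'| sed -n '2p;4p'
python3 -m inch '[{"delta_pos":[0.2,0,0],"rotation":[0,0,0]},{"delta_pos":[0.2,0,0],"rotation":[0,0,0]},{"delta_pos":[0.2,0,0],"rotation":[0,0,0]}]'| sed -n '2p;4p'
```

```text
eef_pos: [0.4602, 0.0318, 0.0478]
wrist_force: [-2.1, 0.2, 6.6]
eef_pos: [0.4608, 0.0371, 0.048]
wrist_force: [-3.2, -3.9, 6.7]
```

```bash

python3 -m inch '[{"delta_pos":[0.2,0,0.05],"rotation":[0,0,0]},{"delta_pos":[0.25,0,0.03],"rotation":[0,0,0]},{"delta_pos":[0.25,0,0],"rotation":[0,0,0]}]'| sed -n '2p;4p'
python3 -m inch '[{"delta_pos":[0.25,0,0],"rotation":[0,0,0]},{"delta_pos":[0.2,0,0],"rotation":[0,0,0]},{"delta_pos":[0.2,0,0],"rotation":[0,0,0]}]'| sed -n '2p;4p'
python3 - <<'E'
from h import *
w=Cam("wrist"); o=w.o; print(o["eef_pos"],o["wrist_force"])
w.crop("pics/w15c.png",240,120,440,300,4)
E
```

```text
eef_pos: [0.4615, 0.0441, 0.0473]
wrist_force: [-3.3, -4.7, 9.2]
eef_pos: [0.4621, 0.0506, 0.0474]
wrist_force: [-3.0, -3.4, 8.9]
[0.46212737 0.05061946 0.04736161] [-3.03331511 -3.40975442  8.883021  ]
```

View pics/w15c.png

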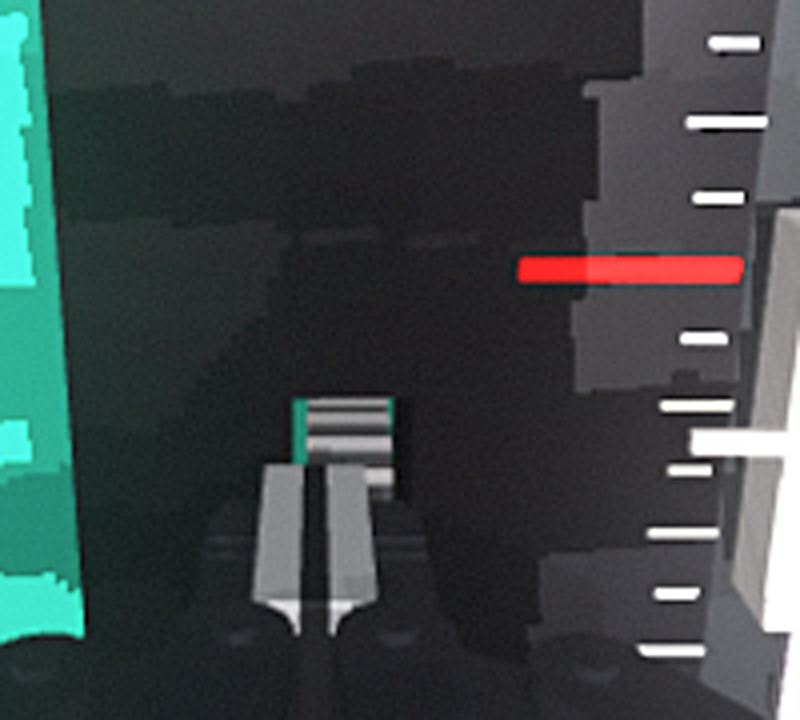

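```bash

python3 -m inch '[{"delta_pos":[0,0,-0.6],"rotation":[0,0,0]},{"delta_pos":[0,0,-0.5],"rotation":[0,0,0]},{"delta_pos":[-1.0,0,0],"rotation":[0,0,0]},{"delta_pos":[-0.95,0,0],"rotation":[0,0,0]},{"delta_pos":[0,0,0],"rotation":[0,0,0]},{"delta_pos":[0,0,0.6],"rotation":[0,0,0]},{"delta_pos":[0,0,0.2],"rotation":[0,0,0]},{"delta_pos":[0,0,0],"rotation":[0,0,0]},{"delta_pos":[0,0,0],"rotation":[0,0,0]}]'
python3 - <<'E'
from h import *
w=Cam("wrist"); o=w.o; print(o["eef_pos"],o["wrist_force"])
w.crop("pics/w16c.png",260,100,460,250,4)
t=Cam("top"); t.crop("pics/t16c.png",195,150,305,260,5)
s=Cam("side"); s.crop("pics/s16c.png",220,105,350,220,5)
C=lambda u,v,z:w.pt(240+u/4-.4,120+v/4-.4,z)
E
```

```text
time_s: 20.8
eef_pos: [0.4601, 0.0318, 0.0496]
eef_rot: [-0.0, 0.738, 0.674, -0.0]
wrist_force: [-0.9, -1.3, 1.6]
opening: -0.0
[0.46005807 0.03180892 0.04958153] [-0.94811151 -1.28235721  1.56560752]
```

View pics/w16c.png

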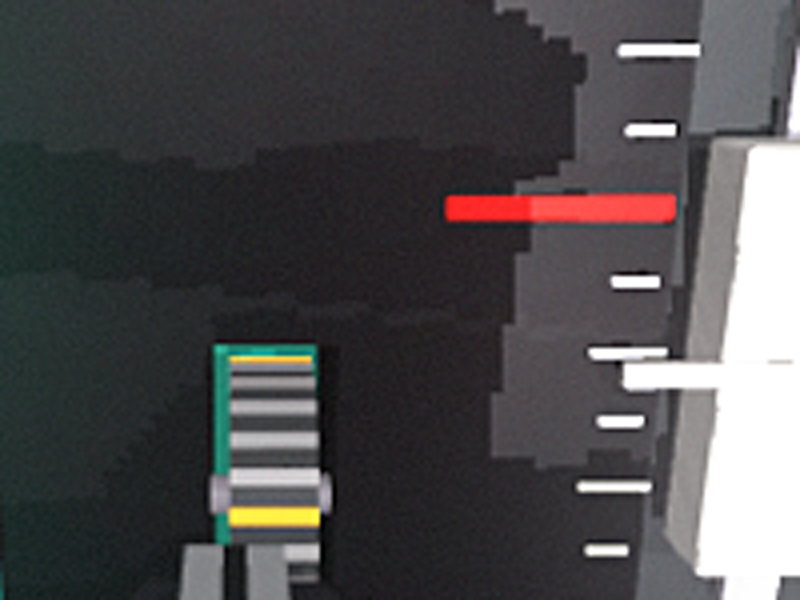

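View pics/t16c.png

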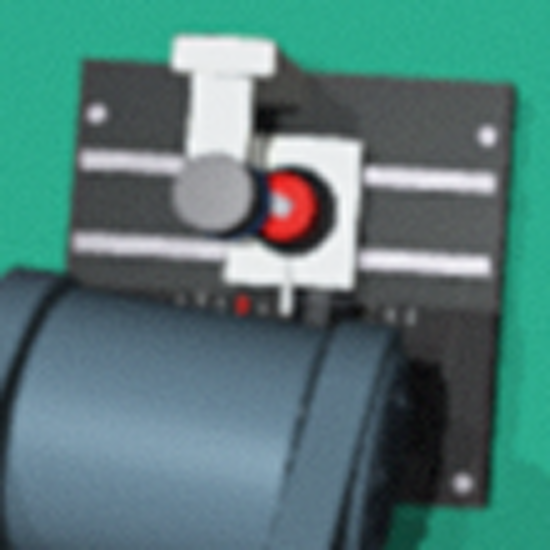

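View pics/s16c.png

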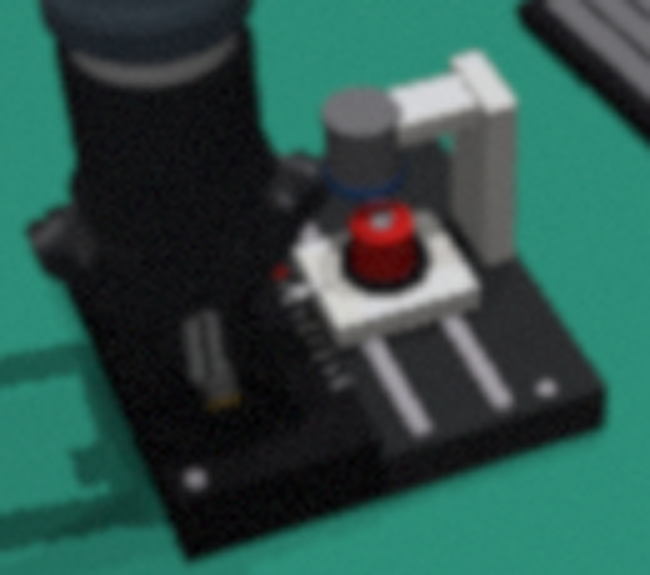

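```bash
python3 - <<'E'
from h import *
w=Cam("wrist"); C=lambda u,v,z:w.pt(260+u/4-.4,100+v/4-.4,z)
L=C(560,208,.04)
tk=C(628,353,.04); print("tick",(tk-L)@YD*1e3, (C(635,282,.04)-L)@YD*1e3)
for z in (.046,.05,.052,.054): print(z,(C(625,376,z)-L)@YD*1e3)
E
```

```text
tick -20.219821151936188 -10.120781326450167
0.046 -21.78893880546238
0.05 -20.598214637283693
0.052 -20.002852553194344
0.054 -19.407490469105003
```

```bash

python3 -m inch '[{"delta_pos":[0,0,0.1],"rotation":[0,0,0]},{"delta_pos":[0,0,0.1],"rotation":[0,0,0]},{"delta_pos":[0,0,0.05],"rotation":[0,0,0]},{"delta_pos":[0,0,0],"rotation":[0,0,0]}]'| sed -n '2p;4p'
python3 -m inch '[{"delta_pos":[0.2,0,0.02],"rotation":[0,0,0]},{"delta_pos":[0.2,0,0.02],"rotation":[0,0,0]},{"delta_pos":[0.2,0,0],"rotation":[0,0,0]},{"delta_pos":[0.2,0,0],"rotation":[0,0,0]},{"delta_pos":[0.2,0,0],"rotation":[0,0,0]},{"delta_pos":[0,0,0],"rotation":[0,0,0]}]'| sed -n '2p;4p'
python3 - <<'E'
from h import *
w=Cam("wrist"); o=w.o; print(o["eef_pos"],o["wrist_force"])
w.crop("pics/w17c.png",260,100,460,250,4)
E
```

```text
eef_pos: [0.4603, 0.0317, 0.0476]
wrist_force: [-3.5, -0.6, 8.5]
eef_pos: [0.4611, 0.0412, 0.0474]
wrist_force: [-4.6, -3.4, 9.2]
[0.46111853 0.04124865 0.04738199] [-4.59008478 -3.38994464  9.15882359]
```

View pics/w17c.png

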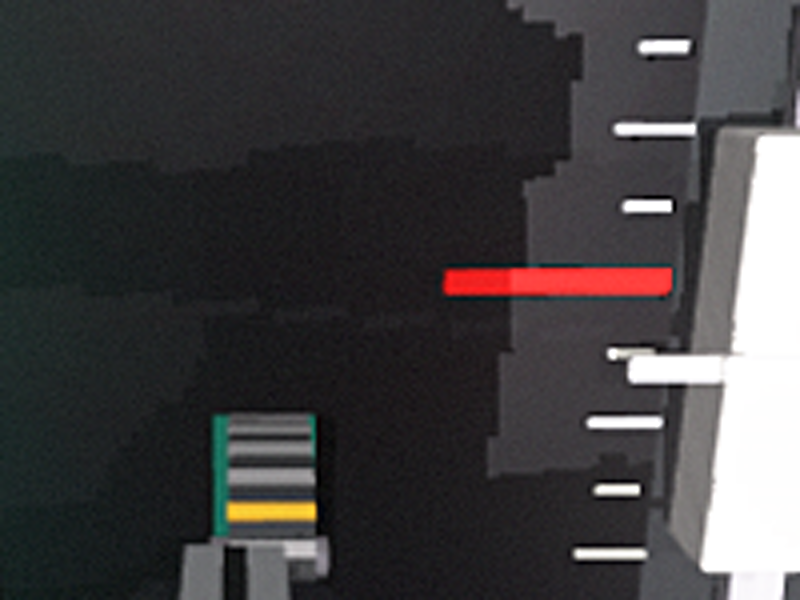

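```bash
cat > ptr.py <<'E'
from h import *
import sys
u,v,lu,lv=map(float,sys.argv[1:5]); w=Cam("wrist"); C=lambda u,v,z:w.pt(260+u/4-.4,100+v/4-.4,z)
L=C(lu,lv,.04); print([round(float((C(u,v,z)-L)@YD*1e3),1) for z in (.048,.05,.052)],w.o["time_s"])
E
python3 ptr.py 628 369 558 282
```

```text
[-9.9, -9.3, -8.7] 22.05
```

```bash

python3 -m inch '[{"delta_pos":[0.2,0,0],"rotation":[0,0,0]},{"delta_pos":[0.2,0,0],"rotation":[0,0,0]},{"delta_pos":[0.15,0,0],"rotation":[0,0,0]},{"delta_pos":[0,0,0],"rotation":[0,0,0]}]'| sed -n '2p;4p'
python3 - <<'E'
from h import *
w=Cam("wrist"); o=w.o; print(o["eef_pos"],o["wrist_force"])
w.crop("pics/w18c.png",260,100,460,250,4)
E
```

```text
eef_pos: [0.4616, 0.0467, 0.0474]
wrist_force: [-4.0, -2.9, 11.1]
[0.46160976 0.04673026 0.04740102] [-3.99743967 -2.91590069 11.12545066]
```

View pics/w18c.png

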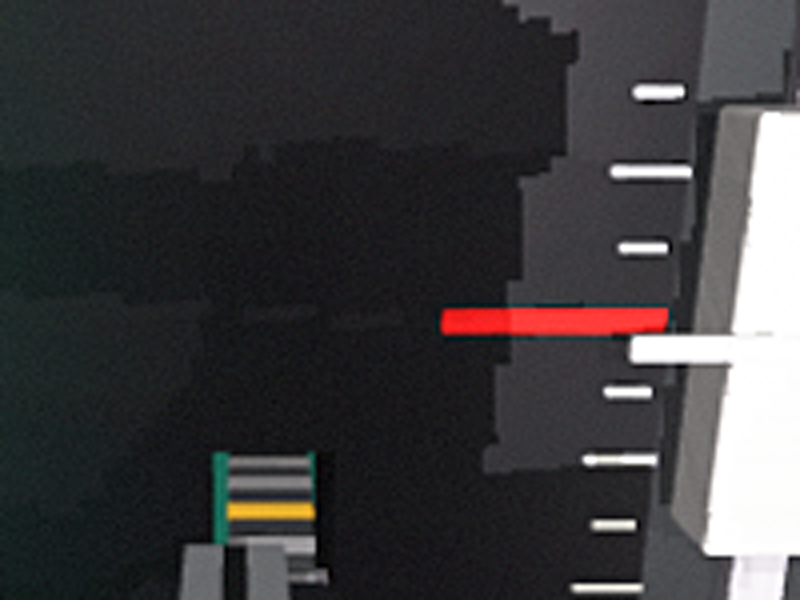

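```bash
python3 ptr.py 632 349 555 321
```

```text
[-1.8, -1.2, -0.7] 22.55
```

```bash

python3 -m inch '[{"delta_pos":[0.06,0,0],"rotation":[0,0,0]},{"delta_pos":[0,0,0],"rotation":[0,0,0]},{"delta_pos":[0,0,0],"rotation":[0,0,0]},{"delta_pos":[0,0,-0.5],"rotation":[0,0,0]},{"delta_pos":[0,0,-1],"rotation":[0,0,0]},{"delta_pos":[0,0,-2],"rotation":[0,0,0]},{"delta_pos":[0,0,-3],"rotation":[0,0,0]},{"delta_pos":[0,0,-3],"rotation":[0,0,0]},{"delta_pos":[0,0,0],"rotation":[0,0,0]},{"delta_pos":[0,0,0],"rotation":[0,0,0]}]'
python3 - <<'E'
from h import *
w=Cam("wrist"); o=w.o; print(o["eef_pos"],o["wrist_force"])
w.crop("pics/w19c.png",260,100,460,250,4)
t=Cam("top"); t.crop("pics/t19c.png",195,150,305,260,5)
s=Cam("side"); s.crop("pics/s19c.png",220,105,350,220,5)
E
```

```text
time_s: 23.6
eef_pos: [0.4621, 0.0479, 0.1426]
eef_rot: [0.001, 0.738, 0.674, 0.001]
wrist_force: [-0.7, -1.4, -0.8]
opening: 0.003
[0.46209695 0.04792111 0.14260038] [-0.68152091 -1.44673425 -0.83335618]
```

View pics/w19c.png

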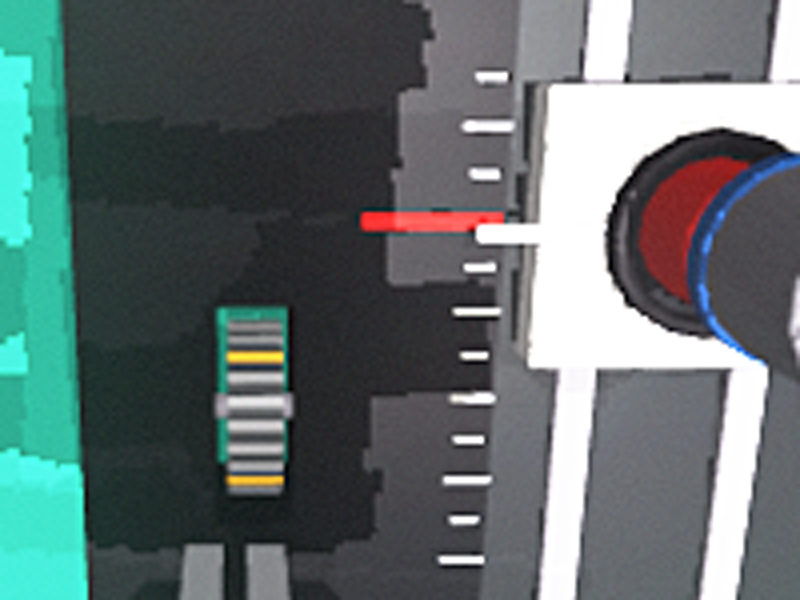

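View pics/s19c.png

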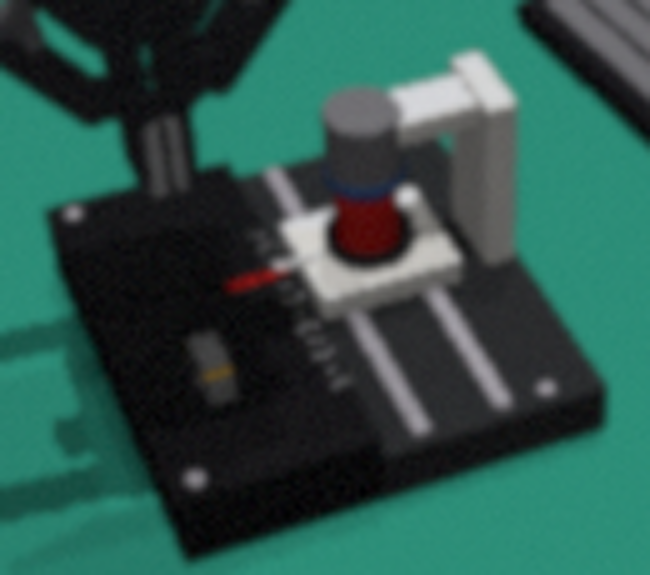

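```bash
python3 ptr.py 478 233 433 221
python3 -m inch '[{"delta_pos":[-1,0,-1],"rotation":[0,0,0]},{"delta_pos":[-1.2,0,-1],"rotation":[0,0,0]},{"delta_pos":[-1,0,0],"rotation":[0,0,0]},{"delta_pos":[-1,0,0],"rotation":[0,0,0]},{"delta_pos":[0,0,0],"rotation":[0,0,0]},{"delta_pos":[0,0,0],"rotation":[0,0,0]},{"delta_pos":[0,0,0],"rotation":[0,0,0]}]'
python3 - <<'E'
from h import *
w=Cam("wrist"); o=w.o; print(o["eef_pos"],o["wrist_force"],w.t, w.px([.509,.0815,.04]))
w.crop("pics/w20c.png",260,50,460,200,4)
cv2.imwrite("pics/w20.png",w.im)
E
```

```text
[-1.3, -0.9, -0.6] 23.75
time_s: 24.5
eef_pos: [0.4576, 0.0061, 0.1615]
eef_rot: [-0.0, 0.739, 0.674, -0.0]
wrist_force: [1.0, -0.0, 0.2]
opening: 0.002
[0.45756308 0.00607674 0.16148636] [ 0.99094602 -0.04571613  0.16959232] [0.4646382  0.08122546 0.3052554 ] (np.float64(368.06508485089915), np.float64(103.50035434466783))
```

View pics/w20c.png

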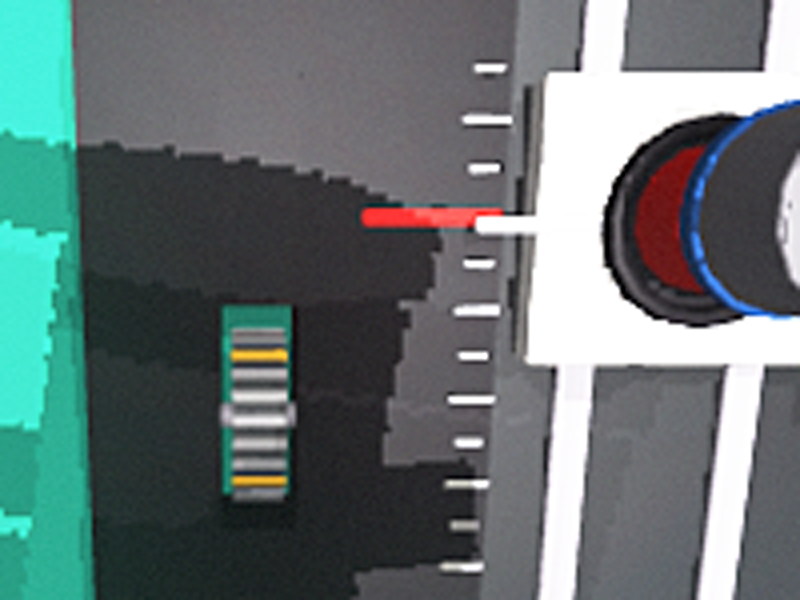

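```bash
python3 - <<'E'
from h import *
w=Cam("wrist")
h=cv2.cvtColor(w.im,cv2.COLOR_BGR2HSV); g=w.im.min(2).astype(float)
m=((h[...,1]>120)&((h[...,0]<8)|(h[...,0]>172)))
pts=np.argwhere(m[95:115,345:375])+[95,345]; v,u=pts.mean(0); print("line",u,v)
# pointer: brightness-weighted row centroid over columns right of line end
for c0,c1 in ((380,384),(387,392)):
  col=g[98:116,c0:c1].mean(1); b=np.clip(col-110,0,None); r=(b*np.arange(98,116)).sum()/b.sum(); print(c0,r,col.round())
  L=w.pt(u,v,.04)
  for z in (.048,.05,.052): print(z,round(float((w.pt((c0+c1-1)/2,r,z)-L)@YD*1e3),2))
a=w.pt(352,pts[pts[:,1]<358].mean(0)[0],.04);b=w.pt(370,pts[pts[:,1]>364].mean(0)[0],.04);print("line tilt check",(b-a)@YD*1e3)
E
```

```text
line 362.1951219512195 104.0
380 107.35087719298245 [101. 102. 100.  80.  90.  46. 255. 255. 255. 255. 226.  68.  89. 101.
 103.  99.  66. 240.]
0.048 -2.86
0.05 -2.87
0.052 -2.87
387 105.92084886722111 [ 81.  84.  87.  85.  86.  51. 255. 255. 255. 255. 227.  78.  97. 102.
 101. 105. 105. 105.]
0.048 -1.68
0.05 -1.7
0.052 -1.71
line tilt check 0.010291563398410655
```

```bash

python3 -m inch '[{"delta_pos":[1.6,0.03,1],"rotation":[0,0,0]},{"delta_pos":[1.55,0,2],"rotation":[0,0,0]},{"delta_pos":[0,0,2.5],"rotation":[0,0,0]},{"delta_pos":[0,0,2.5],"rotation":[0,0,0]},{"delta_pos":[0,0,1.5],"rotation":[0,0,0]},{"delta_pos":[0,0,0.7],"rotation":[0,0,0]},{"delta_pos":[0,0,0.5],"rotation":[0,0,0]},{"delta_pos":[0,0,0.2],"rotation":[0,0,0]},{"delta_pos":[0,0,0],"rotation":[0,0,0]},{"delta_pos":[0,0,0],"rotation":[0,0,0]}]' | sed -n '2p;4p'
```

```text
eef_pos: [0.4616, 0.0372, 0.0535]
wrist_force: [-0.2, -0.8, -0.1]
```

```bash

python3 -m inch '[{"delta_pos":[0,0,0.2],"rotation":[0,0,0]},{"delta_pos":[0,0,0.1],"rotation":[0,0,0]},{"delta_pos":[0,0,0],"rotation":[0,0,0]}]' | sed -n '2p;4p'
python3 -m inch '[{"delta_pos":[0,0,0.1],"rotation":[0,0,0]},{"delta_pos":[0,0,0],"rotation":[0,0,0]}]' | sed -n '2p;4p'
python3 -m inch '[{"delta_pos":[0,0,0.1],"rotation":[0,0,0]},{"delta_pos":[0,0,0],"rotation":[0,0,0]}]' | sed -n '2p;4p'
```

```text
eef_pos: [0.4613, 0.0372, 0.05]
wrist_force: [0.3, 0.4, 0.9]
eef_pos: [0.4613, 0.0372, 0.0491]
wrist_force: [-0.8, -0.2, 3.8]
eef_pos: [0.4614, 0.0372, 0.0482]
wrist_force: [-0.8, 0.6, 7.6]
```

```bash

python3 -m inch '[{"delta_pos":[0,0,0.03],"rotation":[0,0,0]},{"delta_pos":[0.1,0,0],"rotation":[0,0,0]},{"delta_pos":[0.1,0,0],"rotation":[0,0,0]},{"delta_pos":[0,0,0],"rotation":[0,0,0]},{"delta_pos":[0,0,0],"rotation":[0,0,0]}]' | sed -n '2p;4p'
cat > ptr2.py <<'E'
from h import *
w=Cam("wrist"); o=w.o
h=cv2.cvtColor(w.im,cv2.COLOR_BGR2HSV); g=w.im.min(2)
m=((h[...,1]>120)&((h[...,0]<8)|(h[...,0]>172))&(h[...,2]>120)).astype(np.uint8); m[:,430:]=0
n,l,st,ce=cv2.connectedComponentsWithStats(m); i=1+st[1:,4].argmax(); u,v=ce[i]; xr=st[i][0]+st[i][2]
c0=xr+2; r0=int(v)-8; col=g[r0:r0+28,c0:c0+4].astype(float).mean(1); b=np.where(col>170,col,0)
r=(b*np.arange(r0,r0+28)).sum()/b.sum(); print("line",u,v,"ptr",c0,r,col.astype(int))
L=w.pt(u,v,.04); print([round(float((w.pt(c0+1.5,r,z)-L)@YD*1e3),2) for z in (.048,.05,.052)],o["eef_pos"],o["wrist_force"],o["time_s"])
w.crop("pics/p%d.png"%(o["time_s"]*100),int(u)-80,int(v)-50,int(u)+80,int(v)+50,5)
E
python3 ptr2.py; ls -t pics|head -1
```

```text
eef_pos: [0.4616, 0.0388, 0.0481]
wrist_force: [-2.5, -1.5, 8.4]
line 397.63788300835654 165.04456824512536 ptr 429 170.13478706278354 [ 48  46  47  43  39  38  45  42  34  15 178 255 255 255 255 255 255 119
  31  48  51  58  61  64  69  71  72  71]
[-1.1, -0.68, -0.26] [0.46155081 0.03882685 0.04806218] [-2.49902303 -1.5075991   8.40493188] 26.8
p2680.png
```

```bash

python3 -m inch '[{"delta_pos":[0.1,0,0],"rotation":[0,0,0]},{"delta_pos":[0,0,0],"rotation":[0,0,0]},{"delta_pos":[0,0,0],"rotation":[0,0,0]}]' | sed -n '2p;4p'
python3 ptr2.py
python3 -m inch '[{"delta_pos":[0,0,-0.5],"rotation":[0,0,0]},{"delta_pos":[0,0,-1],"rotation":[0,0,0]},{"delta_pos":[0,0,-2],"rotation":[0,0,0]},{"delta_pos":[-1,0,-3],"rotation":[0,0,0]},{"delta_pos":[-1.2,0,-3],"rotation":[0,0,0]},{"delta_pos":[-1.1,0,-1.8],"rotation":[0,0,0]},{"delta_pos":[0,0,0],"rotation":[0,0,0]},{"delta_pos":[0,0,0],"rotation":[0,0,0]},{"delta_pos":[0,0,0],"rotation":[0,0,0]}]'|sed -n '2p;4p'
python3 ptr2.py;ls -t pics|head -1
```

```text
eef_pos: [0.4616, 0.0396, 0.0481]
wrist_force: [-2.0, -3.7, 7.7]
line 396.9306358381503 166.5693641618497 ptr 429 171.9903049037516 [ 47  44  40  40  39  42  39  41  37  28  55 255 255 255 255 255 255 249
  21  50  57  63  64  66  68  69  70  74]
[-1.23, -0.8, -0.36] [0.4616169  0.03960738 0.04807847] [-2.03271913 -3.74020981  7.69113537] 27.15
eef_pos: [0.4573, 0.0081, 0.1593]
wrist_force: [0.4, 0.2, 0.9]
line 366.76129032258063 105.88387096774194 ptr 389 108.0 [ 63  66  67  69  68  70  72  67  44 255 255 255 255 255  76  99 108 111
 108 111 112 113 113 119 100  81  86  88]
[-1.79, -1.79, -1.8] [0.45727291 0.00805337 0.159287  ] [0.37059688 0.16261321 0.87152946] 28.1
p2810.png
```

```bash

python3 -m inch '[{"delta_pos":[1.0,0,1],"rotation":[0,0,0]},{"delta_pos":[1.0,0,2],"rotation":[0,0,0]},{"delta_pos":[1.0,0,2.5],"rotation":[0,0,0]},{"delta_pos":[0,0,2.5],"rotation":[0,0,0]},{"delta_pos":[0,0,1.5],"rotation":[0,0,0]},{"delta_pos":[0,0,0.7],"rotation":[0,0,0]},{"delta_pos":[0,0,0.3],"rotation":[0,0,0]},{"delta_pos":[0,0,0.2],"rotation":[0,0,0]},{"delta_pos":[0,0,0],"rotation":[0,0,0]},{"delta_pos":[0,0,0],"rotation":[0,0,0]}]' | sed -n '2p;4p'
```

```text
eef_pos: [0.4616, 0.0372, 0.0541]
wrist_force: [-0.6, 0.5, -0.7]
```

```bash

python3 -m inch '[{"delta_pos":[0,0,0.2],"rotation":[0,0,0]},{"delta_pos":[0,0,0.15],"rotation":[0,0,0]},{"delta_pos":[0,0,0],"rotation":[0,0,0]}]' | sed -n '2p;4p'
python3 -m inch '[{"delta_pos":[0,0,0.1],"rotation":[0,0,0]},{"delta_pos":[0,0,0],"rotation":[0,0,0]}]' | sed -n '2p;4p'
python3 -m inch '[{"delta_pos":[0,0,0.1],"rotation":[0,0,0]},{"delta_pos":[0,0,0],"rotation":[0,0,0]}]' | sed -n '2p;4p'
```

```text
eef_pos: [0.4612, 0.0372, 0.0501]
wrist_force: [0.4, 0.5, 0.5]
eef_pos: [0.4612, 0.0372, 0.0492]
wrist_force: [0.3, -0.4, 3.9]
eef_pos: [0.4613, 0.0372, 0.0484]
wrist_force: [-0.5, 0.5, 6.7]
```

```bash

python3 -m inch '[{"delta_pos":[0,0,0.05],"rotation":[0,0,0]},{"delta_pos":[0.1,0,0],"rotation":[0,0,0]},{"delta_pos":[0.1,0,0],"rotation":[0,0,0]},{"delta_pos":[0.1,0,0],"rotation":[0,0,0]},{"delta_pos":[0.1,0,0],"rotation":[0,0,0]},{"delta_pos":[0,0,0],"rotation":[0,0,0]},{"delta_pos":[0,0,0],"rotation":[0,0,0]}]' | sed -n '2p;4p'
python3 ptr2.py
```

```text
eef_pos: [0.4616, 0.0405, 0.048]
wrist_force: [-2.5, -3.8, 8.4]
line 395.68152866242036 168.29299363057325 ptr 429 171.12883435582822 [ 40  39  38  41  41  40  34  12 181 255 255 255 255 255 255 117  30  45
  51  58  61  62  64  67  68  69  71  80]
[0.17, 0.6, 1.03] [0.46163426 0.04052846 0.04804404] [-2.54011427 -3.82877116  8.42588432] 30.55
```

```bash

python3 -m inch '[{"delta_pos":[0,0,-0.5],"rotation":[0,0,0]},{"delta_pos":[0,0,-1],"rotation":[0,0,0]},{"delta_pos":[0,0,-2],"rotation":[0,0,0]},{"delta_pos":[-1,0,-3],"rotation":[0,0,0]},{"delta_pos":[-1.2,0,-3],"rotation":[0,0,0]},{"delta_pos":[-1.2,0,-1.8],"rotation":[0,0,0]},{"delta_pos":[0,0,0],"rotation":[0,0,0]},{"delta_pos":[0,0,0],"rotation":[0,0,0]},{"delta_pos":[0,0,0],"rotation":[0,0,0]}]'|sed -n '2p;4p'
python3 ptr2.py
python3 - <<'E'
from h import *
s=Cam("side"); s.crop("pics/s30c.png",220,105,350,220,5)
t=Cam("top"); t.crop("pics/t30.png",200,100,480,300,2)
E
ls -t pics|head -3
```

```text
eef_pos: [0.4573, 0.0081, 0.1593]
wrist_force: [0.9, 0.1, 0.1]
line 365.89261744966444 105.91946308724832 ptr 388 106.5 [ 79  80  83  84  83  86  60  16 255 255 255 255 159  68  81 102 109 110
 106 112 112 112 112 118  96  79  84  83]
[-0.53, -0.55, -0.56] [0.45727123 0.00811871 0.15927527] [0.93293973 0.06775813 0.06217788] 31.5
t30.png
s30c.png
p3150.png
```

View pics/p3150.png

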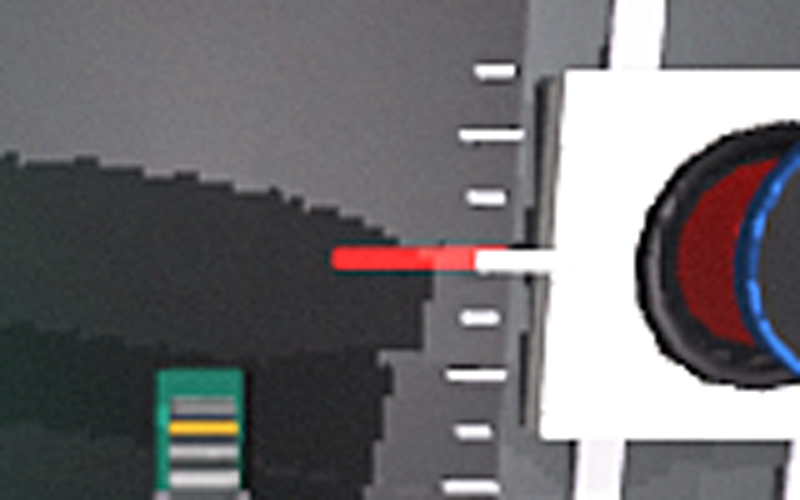

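View pics/s30c.png

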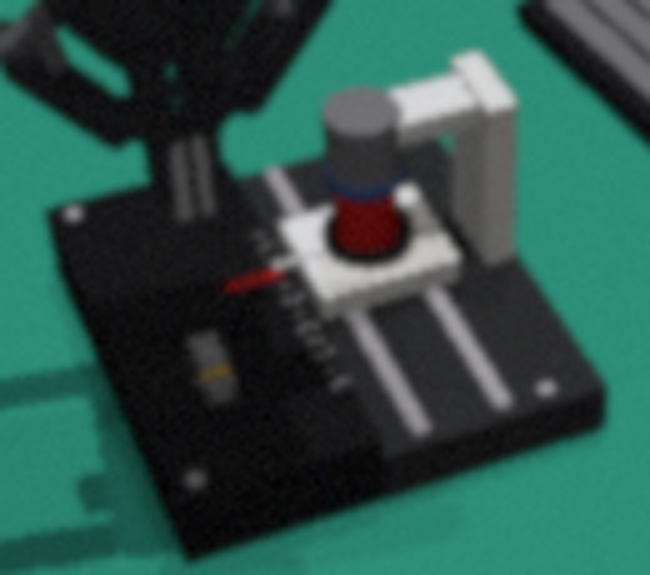

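View pics/t30.png

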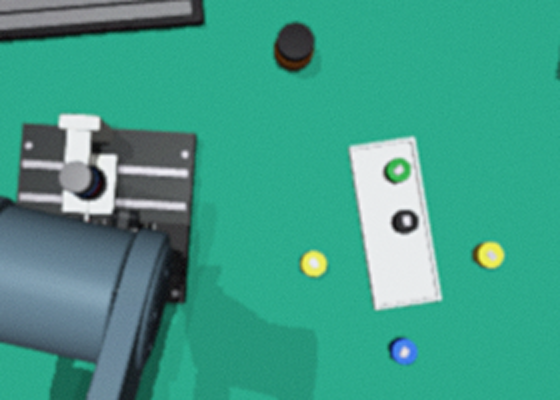

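The pointer at (475,262) in the crop lines up with the red line at (475,258). The specimen stands upright under the head, the arm is clear, and the bystanders have not moved. I'm handing in.

```bash
python3 -c "
from bench import hand_in; print(hand_in())"
```

```text
the job is handed in; nothing more can be done
None
```

I set the red specimen down in the nest and released it with the carriage at about 4 mm. Then I rolled the wheel with a closed fingertip in three long strokes and two short corrections, and handed in at about 31.6 s.

**Last checks:**
- **Pointer:** it measured about 0.5 mm short of the red line, against a tolerance of 2.5 mm. This was taken from almost directly above the line, so the pointer's height hardly affects it.
- **Specimen:** centred in the nest when I placed it. The last side view shows it upright, and the viewing head hides part of it.
- **Clearance and bystanders:** the arm was about 11 cm above the stage. The green and black specimens and the jar had not visibly moved.
- **Force:** the highest wrist force I read while pressing the wheel was about 12 N. I only read it at the end of each move, so a brief peak in between could have gone unseen.

**Readings that disagreed:** low, in-contact views put the pointer about 1 mm nearer the line than the view from above, because its exact height is unknown, so I went by the view from above. After the third stroke it was still about 1.7 mm short. The first correction (about 3 mm) left it there, and the second (about 4 mm) brought it to the final position.

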